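# Stock the padding caddy

## Task

Stock the bench caddy for pad work. First set the open pad tin in the empty back compartment between the spirit lamp and the tape roll, then lay its lid squarely on top of it; stand the plain white dropper bottle upright in the middle of the compartment directly in front of the spirit lamp (on the robot's side of it), and lay the cork block flat in the middle of the compartment directly in front of the tape roll, these two at any point in the job. Leave the bottle with the needle tip and the hammer where they are.

Things in the scene. Friction and masses are not known exactly. Their poses are not given: they have to be found in the camera images.
- caddy: Fixed plywood caddy, 180 x 264 mm, 6 open felt-lined compartments 80 x 80 mm, 3 in front (robot's side), 3 behind. Origin: centre of underside; x points from front row to back row, y left, z up. Compartment centres: x = -42 mm (front), +42 mm (back); y = -84, 0, +84 mm. Floor 8 mm above origin; dividers (4 mm thick) reach 16 mm, rim (8 mm thick) 18 mm.
- spirit_lamp: Spirit lamp, round clear glass with brass top, 70 mm across, 79 mm tall, fixed at the centre of the left or the right back compartment. Origin: centre of its underside; axes parallel to the caddy's.
- tape_roll: Roll of yellow masking tape lying flat, 69 mm across, 19 mm high, fixed at the centre of the other outer back compartment. Origin: centre of its underside; axes parallel to the caddy's.
- pad_tin: Loose open round metal tin holding a few felt pads, 64 mm across, 21 mm high, 60 g or so. Origin: centre of its underside; z up.
- tin_lid: Loose round flat tin lid lying open side down, 66 mm across, 10 mm high, 20 g. Origin: centre of its underside; z up. It has no snug fit: it rests loosely on the tin, its underside 21 mm above the underside of the tin.
- oil_bottle: Loose plain white dropper bottle without a label, standing, 87 mm tall, round body 29 mm across up to 59 mm height, then a narrow neck and nozzle. Origin: centre of its underside; z up. Grip it across the body.
- cork_block: Loose cork block lying flat, 35 mm (its x) x 55 mm (its y) x 22 mm high. Origin: centre of its underside; z up.
- needle_bottle: Bystander: slimmer white dropper bottle with a dark label band and a thin metal needle on its nozzle, standing loose, body 25 mm across, 94 mm tall. Not to be moved. Origin: centre of its underside.
- brass_hammer: Bystander: small brass hammer with wooden handle, 54 x 174 x 21 mm, lying loose on the bench, right of the loose things. Not to be moved. Origin: centre of its underside.
There are look-alikes about, which are no part of the job. There is more than one size of the tin_lid; the job needs the smaller.

How it is judged:
By the outcome, as a careful person would: the job done as asked, in the order asked, and still so for the second after the job is handed in, with the robot touching nothing.
It also fails if it takes over 115 s, if anything falls off the work surface, if the arm or the gripper's body presses on something with over 40 N, if the wrist force passes 120 N, or if a joint passes its speed limit or range.

## Robot

A 7-joint arm with a two-finger parallel gripper is mounted at the origin on the work surface; the furniture and walls round the work are solid. World frame = base frame: x ahead of the robot, y to its left, z up, the work surface at z = 0. Lengths are in m, angles in degrees, forces in N, time in s.
With the tool pointing down it reaches from about 0.425 to 0.875 m from the base axis. Payload 8.4 kg.
Tool frame: the origin (TCP) lies on the centre line of the jaws, within the pads' length; the fingertips stand 8 mm ahead of it and the grasp point (between the pads) lies 11 mm behind it; z points along the fingers, y is the line along which they close (so a half turn about z gives the same grasp; the last joint's range is limited). The gripper opens to 87 mm and grips with 3 to 60 N. Pads are 19 mm wide; open, the fingers measure 117 mm over their backs; the gripper's body (75 mm by 190 mm) begins 51 mm behind the grasp point.
Start: joints at [66.566, 19.091, 2.286, 83.961, -0.768, 76.965, -3.352], TCP at [0.198, -0.619, 0.191] pointing down, gripper open.
Joint ranges: [-147.57, 147.57], [-21.85, 119.76], [-74.77, 79.35], [14.55, 137.4], [-85.83, 265.84], [4.83, 119.75], [-152.11, 152.11]. Speed limits (degrees/s): [127.2, 127.2, 159.86, 159.86, 180, 180, 180].

## Interface

Orientations are given as [roll, pitch, yaw] about the fixed x, y, z axes, in that order (R = Rz(yaw) Ry(pitch) Rx(roll)).
In Python, from bench import r gives the robot as it stands.
- The arm moves only by the tool arm_command, never from a script. Its argument "moves" is a list of rows, each a list of 2 entries, a list of its own where there are three numbers: the shift along the tool's x, y, z as a fraction of full scale, then the turn, a rotation vector about the tool's x, y, z as a fraction of full scale. A call has exactly 8 rows; each row is the pose to reach, as a shift and turn from the pose commanded when the call began, along the tool's axes at that moment; what a row does not reach only later rows make up. Full scale, the value 1, is 100 mm for a shift and 90 degrees for a turn. A row lasts 1/8 s, in which the tool goes at most 62.5 mm and 10.7 degrees, less where a joint would pass 70% of its speed; a pose out of reach is approached as far as the arm can. A call with a number of a shift or a turn outside -1 to 1 is refused whole. A call with a gripper value outside its range is refused whole. "gripper" is the closure, from 0 (fully open) to 1 (shut), set as the call begins (left out, the last holds). The fingers move at their own pace and stop on an object; the grip force is fixed at half the most. Time passes only in rows, so rows that repeat a pose let the fingers close, or fill a call up. It gives the time, the measured TCP pose, the force, the opening and the grip force at its end, in the units of the state.
- r.get_obs(): the state, without advancing time (a new reading comes with each control period).
- r.get_image(name): name is "side" or "top"; returns (picture, depth): 480x640x3 uint8, blue, green, red; 480x640 float32, m along the optical axis (not along the pixel's ray), 0 where there is no reading.
- r.camera_params(name): a dict with "intrinsics" (3x3 intrinsics, pixels), "distortion" ([k1, k2, p1, p2, k3] as OpenCV has them; the pictures are not rectified), "cam_to_world" (4x4, takes a point from camera to world coordinates). Camera axes: x right, y down, z forward; pixel columns grow to the right and rows downward; lengths in m; the calibration is good to about 2 mm. A picture is of the moment at which its call begins. camera_params takes no time and is no camera call.
- r.close_job(): hands the job in; it is judged then, once.
Trained networks look in the newest picture that a camera, given by its name, has taken for a name from the list of things; names that differ only in an ending like _2 or _b are one class to them, and where a whole thing is asked for, a point or a joint stands for the part that bears it (a point fixed in the world has none). Each returns a list of dicts, best first, with "conf" (0 to 1); they miss things now and then, are a little off and sometimes report something else, mostly with a low value. They report only what shows in the picture. A call takes as long as a camera call. They do not tell look-alikes from the thing itself.
- r.boxes_of(camera, query): "point" ([column, row] as shares, 0 to 1, of the picture: columns of its width, rows of its height, amid what is visible of it).
- r.trace(camera, query): "region" (480x640 bool, what is visible of it) and "point" ([column, row] as shares, 0 to 1, of the picture: columns of its width, rows of its height, amid what is visible of it).
- r.tip_of(camera, query): "point" ([column, row] as shares, 0 to 1, of the picture: columns of its width, rows of its height: a listed point, or the origin of a listed thing).
The state is a dict: "t": time; "joints": joint angles; "joint_vel": joint speeds; "joint_efforts": joint torques, N m; "tcp_pos": TCP position; "tool_rot": TCP orientation; "contact_force": force on the tool from outside, world axes, zero at the start; "ft_torque": the same for the moment, N m; "width": finger opening in m; "grip_force": force on a finger pad.
Only numpy, scipy, OpenCV 4.12 (cv2) and the standard library are available. Lean on these libraries where they do the work, as an engineer would, in place of code of your own. Each camera call takes 0.05 s, during which the arm holds its last target. There are 200 camera calls.

## Working session

There is one attempt and no reset: what is moved stays moved. The work goes in short steps, Python scripts to look and compute and a tool call to move; the robot and the scene stay as the last step left them, time stands still between calls to the robot, and variables do not carry over. Pictures are saved under pics/ and viewed, at most 14 in all, crops included, and the job is handed in when it is done.

Besides the shell and the picture viewer there is one more tool, called after "Call:" as name(argument=value, ...), one argument or row to a line, values as JSON. arm_command: Moves the arm, as the interface text tells. Its arguments: {"type":"object","properties":{"moves":{"type":"array","items":{"type":"array"}},"gripper":{"type":"number"}},"required":["moves"]}

```bash
ls; mkdir -p pics
python3 - <<'E'
from bench import r
import cv2
for n in("top","side"):
    im,d=r.get_image(n); cv2.imwrite(f"pics/{n}0.png",im)
    p=r.camera_params(n); print(n,p["cam_to_world"].round(3).tolist() if hasattr(p["cam_to_world"],'round') else p["cam_to_world"])
o=r.get_obs();print(o)
E
```

```text
pics
top [[0.045, -0.975, 0.218, 0.329], [-0.999, -0.045, 0.004, -0.039], [0.006, -0.218, -0.976, 1.095], [0.0, 0.0, 0.0, 1.0]]
side [[-0.998, -0.031, 0.046, 0.492], [-0.055, 0.666, -0.744, 0.796], [-0.008, -0.745, -0.667, 0.767], [0.0, 0.0, 0.0, 1.0]]
{'t': 0.1, 'joints': array([66.56725743, 19.12916277,  2.28527803, 84.00683661, -0.76812196,
       76.96597084, -3.35333514]), 'joint_vel': array([ 0.01620723, -0.08402749, -0.00393049, -0.17303039,  0.10801487,
        0.00186594, -0.03315102]), 'joint_efforts': array([ 5.33884580e-03, -6.57820487e+01,  1.34099387e+00, -4.04705715e+01,
       -5.94801782e-02,  4.10892977e-02,  5.07860557e-05]), 'tcp_pos': array([ 0.1979701 , -0.6186112 ,  0.19062482]), 'tool_rot': array([-1.79913465e+02,  5.70908059e-03,  1.77458215e+01]), 'contact_force': array([ 0.37181888, -0.20986524, -0.01081969]), 'ft_torque': array([ 0.01805051,  0.00249641, -0.0083645 ]), 'grip_force': 0.0, 'width': 0.08692814677293534}
```

View pics/top0.png

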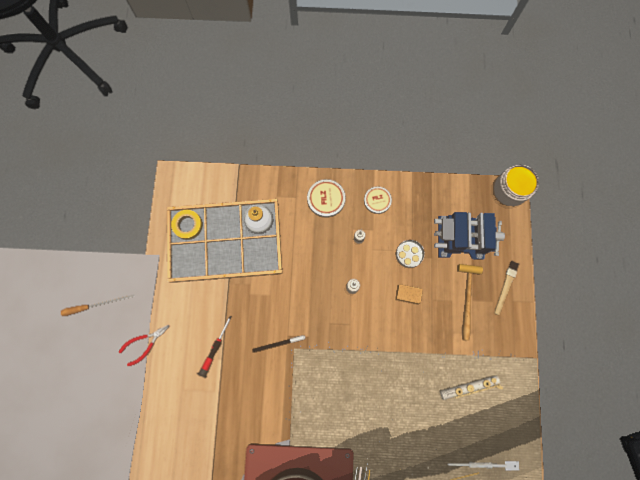

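View pics/side0.png

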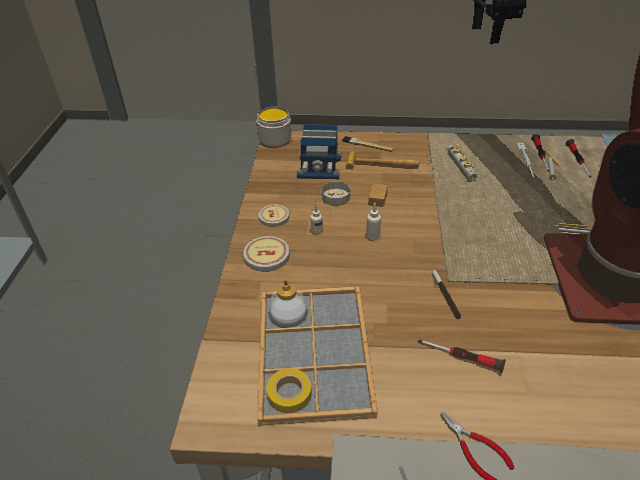

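The top view shows the caddy at (225,240), with the lamp at back right (258,217) and the tape at back left (186,224). The small lid is at (377,200), the big lid at (326,198), the tin at (410,254), the cork at (409,294), the plain bottle at (353,286) and the needle bottle at (360,236). The side view confirms it: the dark band is on the bottle at (316,220), and the plain one is at (373,223).

```bash
cat > h.py <<'E'
from bench import r
import numpy as np, cv2
def cloud(n):
    im,d=r.get_image(n); p=r.camera_params(n)
    K=np.array(p["intrinsics"],float);D=np.array(p["distortion"],float);T=np.array(p["cam_to_world"])
    v,u=np.mgrid[:480,:640]
    q=cv2.undistortPoints(np.stack([u,v],-1).reshape(-1,1,2).astype(np.float64),K,D).reshape(480,640,2)
    P=np.concatenate([q,np.ones((480,640,1))],-1)*d[...,None]
    W=P@T[:3,:3].T+T[:3,3]; W[d==0]=np.nan
    return im,W
def meas(W,reg,zlo=None):
    P=W[reg]; P=P[~np.isnan(P).any(1)]
    zt=np.percentile(P[:,2],95)
    if zlo is None: zlo=zt-.006
    Q=P[P[:,2]>zlo]
    rc=cv2.minAreaRect((Q[:,:2]*1000).astype(np.float32))
    c,rad=cv2.minEnclosingCircle((Q[:,:2]*1000).astype(np.float32))
    return zt.round(4),len(Q),np.round(Q[:,:2].mean(0),4),"rect",np.round(rc[0],1),np.round(rc[1],1),round(rc[2],1),"circ",np.round(c,1),round(rad,1)
E
python3 - <<'E'
from h import *
for n in("top","side"):
    im,W=cloud(n)
    for q in "caddy spirit_lamp tape_roll pad_tin tin_lid oil_bottle cork_block needle_bottle brass_hammer".split():
        for t in r.trace(n,q)[:3]:
            print(n,q,round(t["conf"],2),(np.array(t["point"])*[640,480]).round(),*meas(W,t["region"]))
E
```

```text
top caddy 0.9 [218. 245.] 0.0205 1765 [0.5597 0.2037] rect [560.6 204.1] [180.9 264.8] 7.2 circ [560.2 203. ] 157.1
top spirit_lamp 0.63 [258. 218.] 0.0746 148 [0.6123 0.1256] rect [612.9 125.2] [29.5 32.1] 0.5 circ [612.6 125.9] 16.9
top tape_roll 0.95 [191. 226.] 0.0314 423 [0.5912 0.2917] rect [591.1 292.1] [68.7 66.2] 65.5 circ [591.6 292.6] 35.1
top pad_tin 0.82 [407. 255.] 0.0185 79 [ 0.5476 -0.2316] rect [ 547.4 -233.8] [62.3 64.1] 48.1 circ [ 547.5 -233.6] 32.3
top tin_lid 0.82 [328. 197.] 0.0182 993 [ 0.6748 -0.0322] rect [674.4 -31.6] [90.9 88.9] 2.0 circ [675.  -32.2] 46.2
top tin_lid 0.66 [376. 202.] 0.0145 504 [ 0.6766 -0.1559] rect [ 676.9 -156.7] [64.2 64.7] 27.5 circ [ 676.8 -156.6] 33.4
top oil_bottle 0.63 [352. 286.] 0.0714 41 [ 0.4626 -0.1019] rect [ 463.  -102.1] [13.8 14.5] 46.8 circ [ 462.8 -101.9] 7.9
top cork_block 0.79 [407. 295.] 0.0261 347 [ 0.4524 -0.2322] rect [ 452.8 -232.3] [54.6 35.2] 81.3 circ [ 452.  -231.9] 30.2
top needle_bottle 0.55 [357. 236.] 0.0605 11 [ 0.5796 -0.1132] rect [ 578.9 -113.5] [8.5 4.6] 32.8 circ [ 577.9 -112.1] 4.3
top brass_hamme
[... 754 characters left out ...]
[ 0.6766 -0.0274] rect [677.  -29.1] [90.4 91.6] 39.4 circ [678.6 -30.3] 48.2
side tin_lid 0.75 [272. 214.] 0.0112 471 [ 0.6785 -0.1525] rect [ 679.2 -153.9] [62.8 69.2] 7.7 circ [ 679.  -154.4] 35.1
side oil_bottle 0.85 [374. 227.] 0.069 50 [ 0.4644 -0.0978] rect [463.6 -99.4] [15.2 14. ] 89.5 circ [465.1 -99. ] 8.7
side cork_block 0.87 [376. 196.] 0.0232 235 [ 0.4541 -0.2254] rect [ 462.4 -179.6] [157.   35.2] 80.5 circ [ 455.  -178.4] 78.6
side needle_bottle 0.8 [316. 223.] 0.0526 38 [ 0.5821 -0.1087] rect [ 582.4 -108.6] [12.4 12. ] 4.8 circ [ 582.9 -109.8] 7.3
side brass_hammer 0.94 [383. 160.] 0.0184 268 [ 0.4501 -0.3647] rect [ 443.5 -377.1] [169.9  58. ] 1.8 circ [ 443.3 -365.3] 86.3
```

```bash
cat > plan.py <<'E'
import sys
from h import *
from scipy.spatial.transform import Rotation as Ro
# usage: plan.py x y z yaw  (mm, TCP) -> shift in tool units (current frame) & turn about tool z
o=r.get_obs(); p=o["tcp_pos"]; R=Ro.from_euler("xyz",o["tool_rot"],degrees=True)
x,y,z,yaw=map(float,sys.argv[1:5])
T=Ro.from_euler("xyz",[180,0,yaw],degrees=True)
d=np.array([x,y,z])/1000-p
print("t",round(o["t"],2),"pos",(p*1000).round(1),"rot",o["tool_rot"].round(2),"w",round(o["width"]*1000,1),"gf",round(o["grip_force"],1),"F",o["contact_force"].round(1),"j",o["joints"].round(0))
print("shift(cur frame)",(R.inv().apply(d)*10).round(3),"shift(target frame)",(T.inv().apply(d)*10).round(3),"turn",((R.inv()*T).as_rotvec(degrees=True)/90).round(3))
E
python3 plan.py 548 -232.7 180 97.2
python3 - <<'E'
from h import *
im,W=cloud("top")
m=(W[...,0]>.45)&(W[...,0]<.75)&(W[...,1]<-.27)&(W[...,1]>-.5)&(W[...,2]>.03)
P=W[m];print(P.min(0),P.max(0))
for h in(.05,.07,.09):
    Q=P[P[:,2]>h];print(h,len(Q),Q[:,:2].min(0) if len(Q) else'',Q[:,:2].max(0) if len(Q) else '')
print(im[286,353],np.nanmax(W[180:230,160:290,2]))
E
```

```text
t 1.1 pos [ 198.1 -619.   191.4] rot [-180.     -0.     17.75] w 87.1 gf 0.0 F [ 0.   0.7 -0.3] j [67. 19.  2. 84. -1. 77. -3.]
shift(cur frame) [ 4.51  -2.613  0.115] shift(target frame) [3.394 3.955 0.114] turn [-0.    -0.    -0.883]
[ 0.55139351 -0.49988886  0.03002156] [ 0.74988187 -0.28542555  0.08986144]
0.05 2531 [ 0.55139351 -0.49988886] [ 0.74988187 -0.293957  ]
0.07 1634 [ 0.55183964 -0.49979126] [ 0.74963403 -0.293957  ]
0.09 0  
[202 218 222] 0.09094297783539096
```

Call:
arm_command(
  moves=[
    [[0.12, -0.07, 0], [0, 0, -0.11]],
    [[0.25, -0.14, 0], [0, 0, -0.22]],
    [[0.37, -0.21, 0], [0, 0, -0.33]],
    [[0.5, -0.28, 0], [0, 0, -0.44]],
    [[0.62, -0.35, 0], [0, 0, -0.55]],
    [[0.75, -0.42, 0], [0, 0, -0.66]],
    [[0.87, -0.5, 0], [0, 0, -0.77]],
    [[1, -0.58, 0], [0, 0, -0.883]],
  ],
  gripper=0,
)

```text
t: 2.15
tcp_pos: [0.2759, -0.533, 0.1915]
tool_rot: [-180.0, 0.0, 97.5]
contact_force: [-0.8, 0.6, -0.2]
width: 0.0868
grip_force: 0.0
```

```bash
python3 plan.py 548 -232.7 100 97.2
```

```text
t 2.15 pos [ 275.9 -533.   191.5] rot [-1.800e+02  1.000e-02  9.754e+01] w 86.8 gf 0.0 F [-0.8  0.6 -0.2] j [ 68.  14. -11.  91.   3.  76.  64.]
shift(cur frame) [2.62  3.092 0.915] shift(target frame) [2.638 3.076 0.915] turn [-0.     0.     0.004]
```

Call:
arm_command(
  moves=[
    [[0.11, 0.12, 0], [0, 0, 0]],
    [[0.22, 0.25, 0], [0, 0, 0]],
    [[0.33, 0.37, 0], [0, 0, 0]],
    [[0.44, 0.5, 0], [0, 0, 0]],
    [[0.55, 0.62, 0], [0, 0, 0]],
    [[0.66, 0.75, 0], [0, 0, 0]],
    [[0.77, 0.87, 0], [0, 0, 0]],
    [[0.88, 1.0, 0], [0, 0, 0]],
  ],
)

```text
t: 3.15
tcp_pos: [0.3645, -0.4326, 0.1915]
tool_rot: [-180.0, -0.0, 97.2]
contact_force: [0.4, 0.3, -0.2]
width: 0.0872
grip_force: 0.0
```

Call:
arm_command(
  moves=[
    [[0.11, 0.12, 0], [0, 0, 0]],
    [[0.22, 0.25, 0], [0, 0, 0]],
    [[0.33, 0.37, 0], [0, 0, 0]],
    [[0.44, 0.5, 0], [0, 0, 0]],
    [[0.55, 0.62, 0], [0, 0, 0]],
    [[0.66, 0.75, 0], [0, 0, 0]],
    [[0.77, 0.87, 0], [0, 0, 0]],
    [[0.88, 1.0, 0], [0, 0, 0]],
  ],
)

```text
t: 4.15
tcp_pos: [0.4527, -0.3328, 0.1914]
tool_rot: [-180.0, -0.0, 97.2]
contact_force: [0.5, -0.0, -0.2]
width: 0.0869
grip_force: 0.0
```

Call:
arm_command(
  moves=[
    [[0.11, 0.12, 0], [0, 0, 0]],
    [[0.22, 0.25, 0.1], [0, 0, 0]],
    [[0.33, 0.37, 0.2], [0, 0, 0]],
    [[0.44, 0.5, 0.3], [0, 0, 0]],
    [[0.55, 0.62, 0.45], [0, 0, 0]],
    [[0.7, 0.8, 0.6], [0, 0, 0]],
    [[0.86, 1.0, 0.8], [0, 0, 0]],
    [[0.86, 1.0, 0.9], [0, 0, 0]],
  ],
)

```text
t: 5.15
tcp_pos: [0.5412, -0.2327, 0.0995]
tool_rot: [-179.9, -0.1, 97.4]
contact_force: [0.4, -0.7, 0.4]
width: 0.0868
grip_force: 0.0
```

```bash
python3 plan.py 548 -232.7 21 97.2
```

```text
t 5.15 pos [ 541.2 -232.7   99.5] rot [-1.7995e+02 -1.2000e-01  9.7420e+01] w 86.8 gf 0.0 F [ 0.4 -0.7  0.4] j [ 40.  18. -26.  98.   8.  66.  20.]
shift(cur frame) [-0.01   0.068  0.785] shift(target frame) [-0.008  0.068  0.785] turn [-0.001 -0.001  0.002]
```

Call:
arm_command(
  moves=[
    [[-0.01, 0.07, 0.05], [0, 0, 0]],
    [[-0.01, 0.07, 0.15], [0, 0, 0]],
    [[-0.01, 0.07, 0.3], [0, 0, 0]],
    [[-0.01, 0.07, 0.45], [0, 0, 0]],
    [[-0.01, 0.07, 0.6], [0, 0, 0]],
    [[-0.01, 0.07, 0.7], [0, 0, 0]],
    [[-0.01, 0.07, 0.785], [0, 0, 0]],
    [[-0.01, 0.07, 0.785], [0, 0, 0]],
  ],
)

```text
t: 6.15
tcp_pos: [0.5471, -0.2356, 0.0224]
tool_rot: [-180.0, -0.0, 97.2]
contact_force: [-0.1, 0.1, 0.1]
width: 0.0872
grip_force: 0.0
```

Call:
arm_command(
  moves=[
    [[0, 0, 0], [0, 0, 0]],
    [[0, 0, 0], [0, 0, 0]],
    [[0, 0, 0], [0, 0, 0]],
    [[0, 0, 0], [0, 0, 0]],
    [[0, 0, 0], [0, 0, 0]],
    [[0, 0, 0], [0, 0, 0]],
    [[0, 0, 0], [0, 0, 0]],
    [[0, 0, 0], [0, 0, 0]],
  ],
  gripper=1,
)

```text
t: 7.15
tcp_pos: [0.5474, -0.2358, 0.0229]
tool_rot: [-180.0, -0.0, 97.2]
contact_force: [0.7, 0.0, 0.1]
width: 0.0148
grip_force: 0.0
```

```bash
python3 plan.py 603 209.8 160 97.2
```

```text
t 7.15 pos [ 547.4 -235.8   22.9] rot [-180.     -0.     97.22] w 14.8 gf 0.0 F [0.7 0.  0.1] j [ 39.  23. -25. 101.  11.  58.  18.]
shift(cur frame) [ 4.351  1.111 -1.37 ] shift(target frame) [ 4.351  1.11  -1.371] turn [-0. -0.  0.]
```

Run:
```python
from h import *
a,_=cloud("top");b,_=cloud("side")
c=np.hstack([cv2.resize(a[170:330,330:490],(400,400)),cv2.resize(b[120:260,260:400],(400,400))])
cv2.imwrite("pics/c1.png",c); print(r.get_obs()["width"])
```

```text
0.00705597529788553
```

View pics/c1.png

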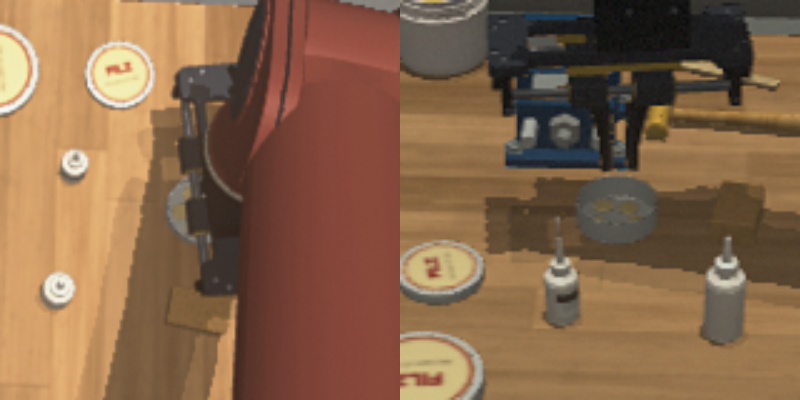

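The fingers closed behind the tin, on its −y side, so they missed it. I'll measure the tin and the fingertips.

Run:
```python
from h import *
im,W=cloud("side")
for t in r.trace("side","pad_tin")[:2]: 
    print(t["conf"],(np.array(t["point"])*[640,480]).round(),*meas(W,t["region"]))
for q in("cork_block","needle_bottle"):
    t=r.trace("side",q)[0]; print(q,*meas(W,t["region"]))
# fingertips region: crop px (600-645,70-170)/400*140 -> cols 260+..., rows 120+...
sub=W[140:181,325:352]; I=im[140:181,325:352]
m=(I.max(-1)<60)
for row in range(24,41,2):
    P=sub[row][m[row]]; 
    if len(P): print(row+140,len(P),np.nanmedian(P,0).round(4))
```

```text
0.9 [340. 192.] 0.0187 133 [ 0.5495 -0.2246] rect [ 549.  -231.1] [61.  68.8] 3.1 circ [ 549.4 -231.8] 35.3
cork_block 0.023 247 [ 0.4543 -0.2252] rect [ 461.9 -179.7] [164.   34.6] 80.8 circ [ 458.1 -178.9] 82.2
needle_bottle 0.0538 35 [ 0.5826 -0.1089] rect [ 582.4 -108.8] [12.5 13.2] 7.7 circ [ 581.5 -109.7] 7.5
164 12 [ 0.5487 -0.226   0.092 ]
166 12 [ 0.5526 -0.225   0.087 ]
168 11 [ 0.5516 -0.2248  0.0823]
170 9 [ 0.5536 -0.2265  0.0762]
172 8 [ 0.5486 -0.2257  0.0713]
174 7 [ 0.5435 -0.225   0.0663]
176 9 [ 0.5517 -0.2241  0.0618]
178 17 [ 0.5538 -0.2988  0.0043]
```

Run:
```python
from h import *
im,W=cloud("side")
cv2.imwrite("pics/c2.png",cv2.resize(im[130:220,300:400],(800,720),interpolation=cv2.INTER_NEAREST)[:600])
for row in range(174,196,2):
    print(row,[None if np.isnan(z) else int(z*1000) for z in W[row,322:352:2,2]])
```

```text
174 [7, 9, 6, 10, 5, 58, 68, 65, 63, 66, 0, 0, 0, 0, 0]
176 [8, 6, 6, 8, 10, 8, 62, 60, 59, 60, -3, -3, -2, 0, 0]
178 [0, 2, 3, 4, 5, 2, 55, 57, 54, 54, -1, -4, 0, -2, 0]
180 [0, 0, -3, -1, -5, None, -2, -1, -4, 0, -1, -3, -3, 0, 1]
182 [-1, -1, 0, -1, 18, 14, 18, 17, 16, 21, 19, -2, 0, -1, -2]
184 [-2, -1, 18, 17, 14, 13, 13, 8, 12, 11, 13, 16, 20, -1, -2]
186 [-2, 17, 12, 8, 11, 8, 4, 7, 8, 8, 6, 10, 14, 18, -3]
188 [18, 10, 7, 6, 4, 1, 0, 0, -1, 1, 4, 5, 6, 12, -1]
190 [15, 6, 3, -2, 6, 6, 0, 0, 0, 2, 1, 0, 3, 6, 21]
192 [22, -2, -1, 3, 6, 8, 4, 1, 3, 1, 2, 0, 2, 1, -3]
194 [11, 20, 2, 3, 0, 0, 0, 2, 2, 1, -1, 0, 0, 16, 0]
```

View pics/c2.png

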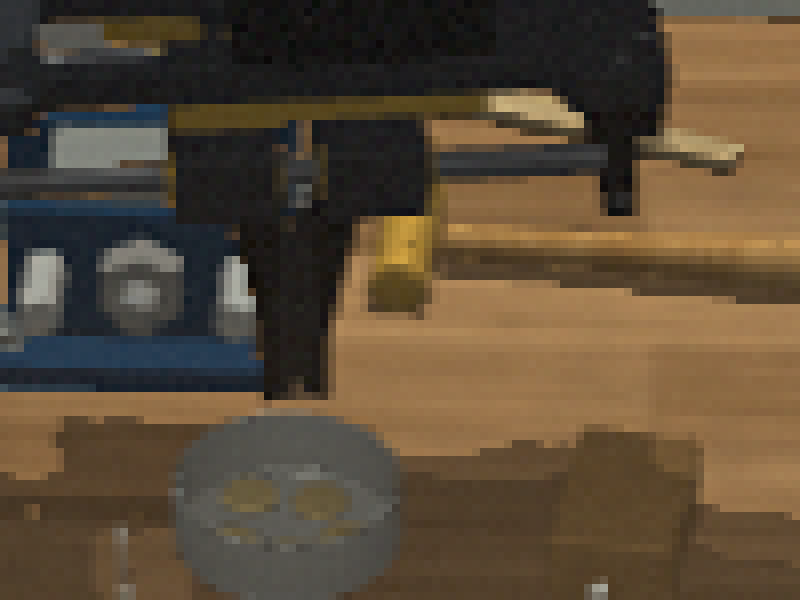

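The closed fingertips end at row 179, at z≈0.054. That is well above the tin, although the reported TCP height is 0.023. I'll open the gripper and check the tip height again.

Call:
arm_command(
  moves=[
    [[0, 0, 0], [0, 0, 0]],
    [[0, 0, 0], [0, 0, 0]],
    [[0, 0, 0], [0, 0, 0]],
    [[0, 0, 0], [0, 0, 0]],
    [[0, 0, 0], [0, 0, 0]],
    [[0, 0, 0], [0, 0, 0]],
    [[0, 0, 0], [0, 0, 0]],
    [[0, 0, 0], [0, 0, 0]],
  ],
  gripper=0,
)

```text
t: 8.5
tcp_pos: [0.5475, -0.2358, 0.0229]
tool_rot: [-180.0, -0.0, 97.2]
contact_force: [-0.1, 0.8, -0.5]
width: 0.0731
grip_force: 0.0
```

Run:
```python
from h import *
im,W=cloud("side"); o=r.get_obs(); print(o["t"],o["width"],o["tcp_pos"],o["contact_force"])
m=(W[...,2]>.03)&(W[...,2]<.1)&(W[...,0]>.45)&(W[...,0]<.65)&(W[...,1]<-.20)&(W[...,1]>-.26)
P=W[m]
for z in np.arange(.03,.1,.006):
    Q=P[(P[:,2]>=z)&(P[:,2]<z+.006)]
    if len(Q): print(round(z,3),len(Q),Q[:,0].min().round(3),Q[:,0].max().round(3),np.sort(Q[:,0].round(3))[::max(1,len(Q)//12)],np.median(Q[:,1]).round(3))
```

```text
8.55 0.07687067971850425 [ 0.54744404 -0.23581882  0.02295936] [0.82218462 0.91113028 0.36364057]
0.048 3 0.504 0.584 [0.504 0.583 0.584] -0.224
0.054 22 0.502 0.591 [0.502 0.502 0.502 0.504 0.504 0.506 0.506 0.508 0.508 0.508 0.511 0.511
 0.511 0.582 0.582 0.584 0.584 0.585 0.586 0.588 0.589 0.591] -0.228
0.06 23 0.502 0.59 [0.502 0.502 0.504 0.504 0.506 0.506 0.506 0.506 0.508 0.508 0.511 0.511
 0.582 0.584 0.584 0.586 0.586 0.586 0.586 0.588 0.589 0.589 0.59 ] -0.225
0.066 24 0.502 0.59 [0.502 0.502 0.504 0.506 0.508 0.511 0.582 0.582 0.584 0.586 0.588 0.59 ] -0.225
0.072 20 0.5 0.59 [0.5   0.502 0.502 0.504 0.504 0.504 0.506 0.506 0.506 0.506 0.508 0.508
 0.511 0.584 0.586 0.586 0.588 0.588 0.588 0.59 ] -0.23
0.078 24 0.5 0.59 [0.5   0.502 0.504 0.508 0.509 0.511 0.511 0.511 0.584 0.586 0.588 0.59 ] -0.23
0.084 26 0.498 0.592 [0.498 0.5   0.502 0.504 0.507 0.509 0.511 0.584 0.586 0.588 0.59  0.592
 0.592] -0.225
0.09 31 0.496 0.594 [0.496 0.498 0.5   0.502 0.502 0.505 0.509 0.511 0.584 0.586 0.586 0.588
 0.59  0.592 0.594 0.594] -0.223
0.096 19 0.498 0.594 [0.498 0.5   0.5   0.502 0.505 0.507 0.507 0.509 0.509 0.509 0.509 0.511
 0.583 0.587 0.587 0.587 0.59  0.592 0.594] -0.228
```

True tip height is the reported TCP height plus about 30 mm, so the z reading runs about 38 mm low; x and y agree. I'll descend in stages and verify.

Call:
arm_command(
  moves=[
    [[0.03, 0.02, 0.04], [0, 0, 0]],
    [[0.03, 0.02, 0.08], [0, 0, 0]],
    [[0.03, 0.02, 0.12], [0, 0, 0]],
    [[0.03, 0.02, 0.16], [0, 0, 0]],
    [[0.03, 0.02, 0.2], [0, 0, 0]],
    [[0.03, 0.02, 0.25], [0, 0, 0]],
    [[0.03, 0.02, 0.29], [0, 0, 0]],
    [[0.03, 0.02, 0.29], [0, 0, 0]],
  ],
)

```text
t: 9.55
tcp_pos: [0.5488, -0.2325, -0.0065]
tool_rot: [-180.0, -0.0, 97.2]
contact_force: [-0.4, -0.7, 0.3]
width: 0.0872
grip_force: 0.0
```

```bash
cat > tips.py <<'E'
from h import *
im,W=cloud("side"); o=r.get_obs(); p=o["tcp_pos"]; print(o["t"],o["width"],p,o["contact_force"])
m=(im.max(-1)<70)&(np.abs(W[...,0]-p[0])<.065)&(np.abs(W[...,1]-p[1])<.03)&(W[...,2]>.006)&(W[...,2]<p[2]+.08)
P=W[m]
for s in(-1,1):
    Q=P[(P[:,0]-p[0])*s>.02]; z0=np.percentile(Q[:,2],3); B=Q[Q[:,2]<z0+.02]
    print(s,"tip z",Q[:,2].min().round(4),z0.round(4),"x",np.percentile(B[:,0],[5,95]).round(3),"y",np.median(B[:,1]).round(3))
E
python3 tips.py
```

```text
9.6 0.08706115781606227 [ 0.5489916  -0.23249235 -0.0061878 ] [-0.30136559 -0.39721023 -0.6350255 ]
-1 tip z 0.0095 0.0234 x [0.497 0.519] y -0.228
1 tip z 0.0237 0.0258 x [0.591 0.598] y -0.215
```

Call:
arm_command(
  moves=[
    [[0, 0, 0.03], [0, 0, 0]],
    [[0, 0, 0.06], [0, 0, 0]],
    [[0, 0, 0.1], [0, 0, 0]],
    [[0, 0, 0.11], [0, 0, 0]],
    [[0, 0, 0.11], [0, 0, 0]],
    [[0, 0, 0.11], [0, 0, 0]],
    [[0, 0, 0.11], [0, 0, 0]],
    [[0, 0, 0.11], [0, 0, 0]],
  ],
  gripper=1,
)

```text
t: 10.6
tcp_pos: [0.549, -0.2326, -0.0168]
tool_rot: [-180.0, 0.0, 97.2]
contact_force: [-3.5, 1.3, 5.1]
width: 0.0623
grip_force: 30.0
```

```bash
python3 plan.py 603 209.8 120 97.2;python3 - <<'E'
from h import *
im,W=cloud("side");cv2.imwrite("pics/c3.png",cv2.resize(im[130:220,300:400],(800,720),interpolation=cv2.INTER_NEAREST)[:600])
E
```

```text
t 10.6 pos [ 549.  -232.6  -16.8] rot [-179.98    0.     97.23] w 62.3 gf 30.0 F [-3.5  1.3  5.1] j [ 38.  26. -24. 103.  13.  54.  16.]
shift(cur frame) [ 4.32   1.092 -1.368] shift(target frame) [ 4.321  1.091 -1.368] turn [-0.  0.  0.]
```

View pics/c3.png

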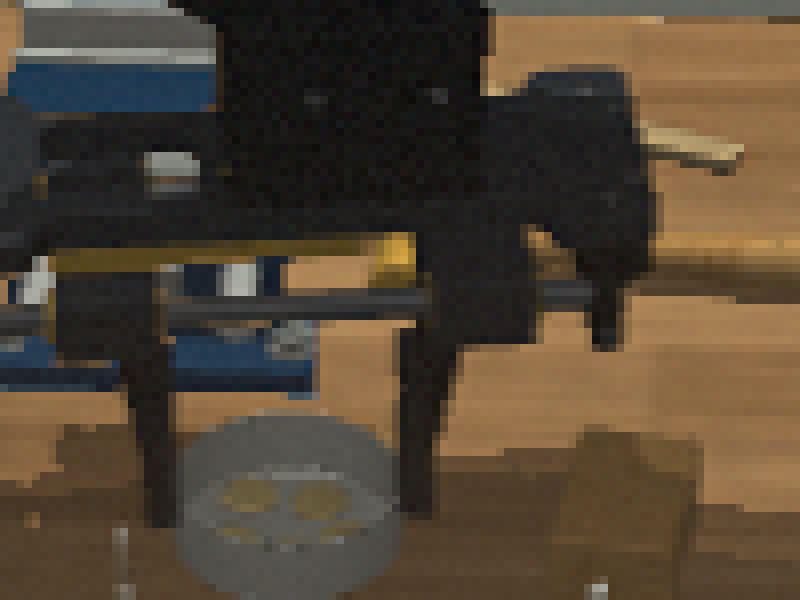

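Both fingers are on the tin walls: width is 62 mm and grip is 30 N. Lifting and carrying.

Call:
arm_command(
  moves=[
    [[0, 0, -0.08], [0, 0, 0]],
    [[0, 0, -0.2], [0, 0, 0]],
    [[0, 0, -0.35], [0, 0, 0]],
    [[0, 0, -0.5], [0, 0, 0]],
    [[0, 0, -0.65], [0, 0, 0]],
    [[0, 0, -0.8], [0, 0, 0]],
    [[0, 0, -0.9], [0, 0, 0]],
    [[0.05, 0, -1], [0, 0, 0]],
  ],
)

```text
t: 11.65
tcp_pos: [0.5483, -0.2278, 0.0835]
tool_rot: [-180.0, -0.0, 97.2]
contact_force: [-0.4, -0.4, -0.6]
width: 0.0618
grip_force: 30.0
```

Call:
arm_command(
  moves=[
    [[0.1, 0.03, -0.1], [0, 0, 0]],
    [[0.22, 0.06, -0.2], [0, 0, 0]],
    [[0.35, 0.1, -0.3], [0, 0, 0]],
    [[0.48, 0.13, -0.35], [0, 0, 0]],
    [[0.61, 0.16, -0.35], [0, 0, 0]],
    [[0.74, 0.2, -0.35], [0, 0, 0]],
    [[0.87, 0.24, -0.35], [0, 0, 0]],
    [[1, 0.27, -0.35], [0, 0, 0]],
  ],
)

```text
t: 12.65
tcp_pos: [0.5627, -0.124, 0.1177]
tool_rot: [-180.0, -0.0, 97.2]
contact_force: [0.6, 0.4, -1.2]
width: 0.0623
grip_force: 30.0
```

Call:
arm_command(
  moves=[
    [[0.12, 0.03, 0], [0, 0, 0]],
    [[0.25, 0.06, 0], [0, 0, 0]],
    [[0.37, 0.1, 0], [0, 0, 0]],
    [[0.5, 0.13, 0], [0, 0, 0]],
    [[0.62, 0.16, 0], [0, 0, 0]],
    [[0.75, 0.2, 0], [0, 0, 0]],
    [[0.87, 0.24, 0], [0, 0, 0]],
    [[1, 0.27, 0], [0, 0, 0]],
  ],
)

```text
t: 13.65
tcp_pos: [0.5771, -0.0216, 0.118]
tool_rot: [180.0, -0.0, 97.2]
contact_force: [-0.4, -0.1, -1.4]
width: 0.0624
grip_force: 30.0
```

Call:
arm_command(
  moves=[
    [[0.12, 0.03, 0], [0, 0, 0]],
    [[0.25, 0.06, 0], [0, 0, 0]],
    [[0.37, 0.1, 0], [0, 0, 0]],
    [[0.5, 0.13, 0], [0, 0, 0]],
    [[0.62, 0.16, 0], [0, 0, 0]],
    [[0.75, 0.2, 0], [0, 0, 0]],
    [[0.87, 0.24, 0], [0, 0, 0]],
    [[1, 0.27, 0], [0, 0, 0]],
  ],
)

```text
t: 14.65
tcp_pos: [0.5913, 0.081, 0.1179]
tool_rot: [-180.0, -0.0, 97.2]
contact_force: [0.6, -0.5, -1.2]
width: 0.0621
grip_force: 30.0
```

Call:
arm_command(
  moves=[
    [[0.12, 0.03, 0], [0, 0, 0]],
    [[0.25, 0.06, 0], [0, 0, 0]],
    [[0.37, 0.1, 0], [0, 0, 0]],
    [[0.5, 0.13, 0], [0, 0, 0]],
    [[0.62, 0.16, 0], [0, 0, 0]],
    [[0.75, 0.2, 0], [0, 0, 0]],
    [[0.9, 0.24, 0], [0, 0, 0]],
    [[1, 0.27, 0], [0, 0, 0]],
  ],
)

```text
t: 15.65
tcp_pos: [0.6053, 0.1842, 0.118]
tool_rot: [-180.0, -0.0, 97.3]
contact_force: [-0.9, 0.1, -1.2]
width: 0.0621
grip_force: 30.0
```

```bash
python3 plan.py 603 209.8 20 97.2
```

```text
t 15.65 pos [605.3 184.2 118. ] rot [-1.800e+02 -2.000e-02  9.727e+01] w 62.1 gf 30.0 F [-0.9  0.1 -1.2] j [  7.  24. -36.  90.  15.  71. -24.]
shift(cur frame) [0.256 0.009 0.98 ] shift(target frame) [0.256 0.009 0.98 ] turn [-0.    -0.     0.001]
```

Call:
arm_command(
  moves=[
    [[0.1, 0, 0], [0, 0, 0]],
    [[0.2, 0.01, 0], [0, 0, 0]],
    [[0.25, 0.01, 0.05], [0, 0, 0]],
    [[0.25, 0.01, 0.2], [0, 0, 0]],
    [[0.25, 0.01, 0.4], [0, 0, 0]],
    [[0.25, 0.01, 0.6], [0, 0, 0]],
    [[0.25, 0.01, 0.75], [0, 0, 0]],
    [[0.25, 0.01, 0.85], [0, 0, 0]],
  ],
)

```text
t: 16.65
tcp_pos: [0.6028, 0.2075, 0.0316]
tool_rot: [-179.9, 0.0, 97.2]
contact_force: [0.6, -0.6, -0.2]
width: 0.0616
grip_force: 30.0
```

```bash
python3 plan.py 603 209.8 -8 97.2;python3 - <<'E'
from h import *
im,W=cloud("side");cv2.imwrite("pics/c4.png",cv2.resize(im[250:430,200:440],(800,600)))
t=r.trace("side","pad_tin");
for k in t[:2]: print(k["conf"],*meas(W,k["region"]))
E
```

```text
t 16.65 pos [602.8 207.5  31.6] rot [-179.93    0.     97.21] w 61.6 gf 30.0 F [ 0.6 -0.6 -0.2] j [  4.  29. -35.  94.  18.  63. -29.]
shift(cur frame) [0.023 0.006 0.396] shift(target frame) [0.023 0.005 0.396] turn [-0.001  0.     0.   ]
0.6 0.0685 243 [0.6036 0.2075] rect [602.7 207.6] [62.2 66.3] 10.9 circ [602.2 207.3] 33.9
```

View pics/c4.png

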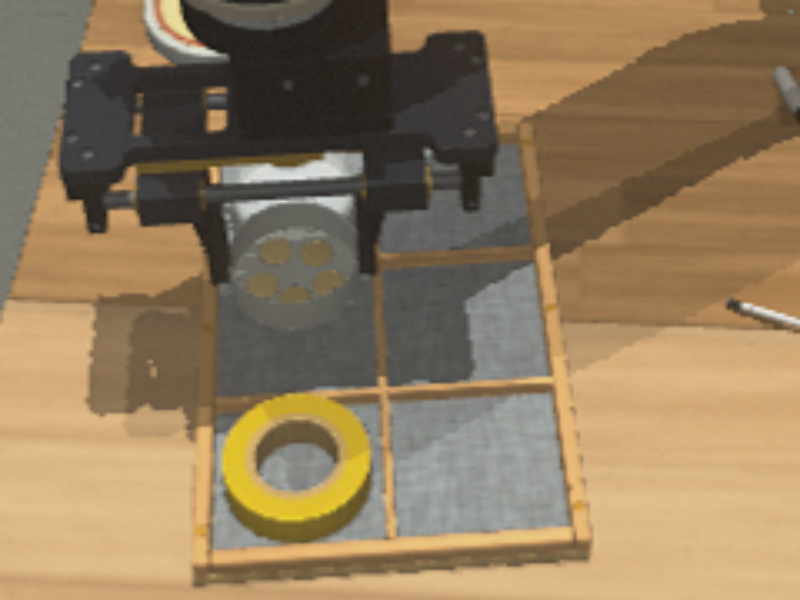

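The tin hangs over the middle compartment at (295,265) in the crop. Lowering it with a 3 mm correction.

Call:
arm_command(
  moves=[
    [[0.03, 0.015, 0.05], [0, 0, 0]],
    [[0.03, 0.015, 0.12], [0, 0, 0]],
    [[0.03, 0.015, 0.2], [0, 0, 0]],
    [[0.03, 0.015, 0.27], [0, 0, 0]],
    [[0.03, 0.015, 0.32], [0, 0, 0]],
    [[0.03, 0.015, 0.36], [0, 0, 0]],
    [[0.03, 0.015, 0.395], [0, 0, 0]],
    [[0.03, 0.015, 0.395], [0, 0, 0]],
  ],
)

```text
t: 17.75
tcp_pos: [0.6042, 0.2108, -0.0068]
tool_rot: [-180.0, 0.0, 97.2]
contact_force: [0.9, 0.0, -0.8]
width: 0.062
grip_force: 30.0
```

Call:
arm_command(
  moves=[
    [[0, 0, 0], [0, 0, 0]],
    [[0, 0, 0], [0, 0, 0]],
    [[0, 0, 0], [0, 0, 0]],
    [[0, 0, 0], [0, 0, 0]],
    [[0, 0, -0.05], [0, 0, 0]],
    [[0, 0, -0.2], [0, 0, 0]],
    [[0, 0, -0.4], [0, 0, 0]],
    [[0, 0, -0.6], [0, 0, 0]],
  ],
  gripper=0,
)

```text
t: 18.75
tcp_pos: [0.6047, 0.2111, 0.0556]
tool_rot: [179.9, -0.0, 97.2]
contact_force: [0.4, -0.6, -0.2]
width: 0.0871
grip_force: 0.0
```

```bash
python3 plan.py 678 -155.5 80 97.2;python3 - <<'E'
from h import *
im,W=cloud("side")
t=r.trace("side","pad_tin");
for k in t[:2]: print(k["conf"],*meas(W,k["region"]))
E
```

```text
t 18.75 pos [604.7 211.1  55.6] rot [ 1.7993e+02 -2.0000e-02  9.7220e+01] w 87.1 gf 0.0 F [ 0.4 -0.6 -0.2] j [  4.  28. -35.  93.  17.  65. -29.]
shift(cur frame) [-3.729  0.267 -0.244] shift(target frame) [-3.729  0.268 -0.244] turn [ 0.001 -0.     0.   ]
0.9 0.0282 238 [0.6046 0.2105] rect [604.2 210.6] [65.3 64.3] 78.8 circ [604.  210.3] 33.7
```

The tin is on target, within 1 mm. Next is the small lid, with a yaw of 120 to keep the gripper body clear of the needle bottle.

Call:
arm_command(
  moves=[
    [[0, 0, -0.2], [0, 0, 0]],
    [[0, 0, -0.4], [0, 0, 0]],
    [[0, 0, -0.6], [0, 0, 0]],
    [[-0.15, 0.02, -0.7], [0, 0, 0]],
    [[-0.3, 0.03, -0.7], [0, 0, 0]],
    [[-0.45, 0.04, -0.7], [0, 0, 0]],
    [[-0.6, 0.05, -0.7], [0, 0, 0]],
    [[-0.72, 0.06, -0.7], [0, 0, 0]],
  ],
)

```text
t: 19.85
tcp_pos: [0.6193, 0.1387, 0.1229]
tool_rot: [-180.0, 0.0, 97.2]
contact_force: [0.7, 0.3, 0.4]
width: 0.087
grip_force: 0.0
```

Call:
arm_command(
  moves=[
    [[-0.12, 0.01, 0], [0, 0, 0]],
    [[-0.25, 0.02, 0], [0, 0, 0]],
    [[-0.37, 0.03, 0], [0, 0, 0]],
    [[-0.5, 0.04, 0], [0, 0, 0]],
    [[-0.62, 0.05, 0], [0, 0, 0]],
    [[-0.75, 0.06, 0], [0, 0, 0]],
    [[-0.87, 0.07, 0], [0, 0, 0]],
    [[-1, 0.08, 0], [0, 0, 0]],
  ],
)

```text
t: 20.85
tcp_pos: [0.6399, 0.0413, 0.1235]
tool_rot: [-180.0, -0.0, 97.2]
contact_force: [0.2, 0.1, -0.8]
width: 0.0868
grip_force: 0.0
```

Call:
arm_command(
  moves=[
    [[-0.12, 0.01, 0], [0, 0, 0]],
    [[-0.25, 0.02, 0], [0, 0, 0]],
    [[-0.37, 0.03, 0], [0, 0, 0]],
    [[-0.5, 0.04, 0], [0, 0, 0]],
    [[-0.62, 0.05, 0], [0, 0, 0]],
    [[-0.75, 0.06, 0], [0, 0, 0]],
    [[-0.87, 0.07, 0], [0, 0, 0]],
    [[-1, 0.08, 0], [0, 0, 0]],
  ],
)

```text
t: 21.85
tcp_pos: [0.6605, -0.0569, 0.1235]
tool_rot: [180.0, -0.0, 97.2]
contact_force: [1.1, -0.7, -0.3]
width: 0.0869
grip_force: 0.0
```

Call:
arm_command(
  moves=[
    [[-0.12, 0.01, 0], [0, 0, -0.03]],
    [[-0.25, 0.02, 0], [0, 0, -0.06]],
    [[-0.37, 0.03, 0], [0, 0, -0.1]],
    [[-0.5, 0.04, 0], [0, 0, -0.13]],
    [[-0.62, 0.05, 0], [0, 0, -0.16]],
    [[-0.75, 0.06, 0], [0, 0, -0.2]],
    [[-0.9, 0.07, 0], [0, 0, -0.253]],
    [[-1, 0.06, 0], [0, 0, -0.253]],
  ],
)

```text
t: 22.85
tcp_pos: [0.6788, -0.156, 0.1232]
tool_rot: [-180.0, -0.0, 119.9]
contact_force: [0.2, 1.3, 0.0]
width: 0.0872
grip_force: 0.0
```

```bash
python3 plan.py 679 -154.2 60 120
```

```text
t 22.85 pos [ 678.8 -156.   123.2] rot [-1.7999e+02 -1.0000e-02  1.1992e+02] w 87.2 gf 0.0 F [0.2 1.3 0. ] j [ 32.  30. -33.  80.  16.  74.  28.]
shift(cur frame) [0.014 0.011 0.632] shift(target frame) [0.014 0.01  0.632] turn [-0.    -0.    -0.001]
```

Call:
arm_command(
  moves=[
    [[0.015, 0.01, 0.1], [0, 0, 0]],
    [[0.015, 0.01, 0.25], [0, 0, 0]],
    [[0.015, 0.01, 0.4], [0, 0, 0]],
    [[0.015, 0.01, 0.55], [0, 0, 0]],
    [[0.015, 0.01, 0.7], [0, 0, 0]],
    [[0.015, 0.01, 0.82], [0, 0, 0]],
    [[0.015, 0.01, 0.93], [0, 0, 0]],
    [[0.015, 0.01, 1], [0, 0, 0]],
  ],
)

```text
t: 23.85
tcp_pos: [0.6788, -0.1528, 0.0228]
tool_rot: [-180.0, -0.0, 120.0]
contact_force: [-0.1, -1.0, 0.0]
width: 0.0872
grip_force: 0.0
```

Call:
arm_command(
  moves=[
    [[0, 0, 0.1], [0, 0, 0]],
    [[0, 0, 0.2], [0, 0, 0]],
    [[0, 0, 0.3], [0, 0, 0]],
    [[0, 0, 0.36], [0, 0, 0]],
    [[0, 0, 0.41], [0, 0, 0]],
    [[0, 0, 0.44], [0, 0, 0]],
    [[0, 0, 0.46], [0, 0, 0]],
    [[0, 0, 0.46], [0, 0, 0]],
  ],
)

```text
t: 24.85
tcp_pos: [0.679, -0.1529, -0.0225]
tool_rot: [180.0, -0.0, 120.0]
contact_force: [0.4, 0.5, 0.7]
width: 0.0869
grip_force: 0.0
```

```bash
python3 tips.py;python3 - <<'E'
from h import *
im,W=cloud("side");cv2.imwrite("pics/c5.png",cv2.resize(im[170:260,220:340],(800,600),interpolation=cv2.INTER_NEAREST))
print(r.get_obs()["tcp_pos"],r.get_obs()["contact_force"])
E
```

```text
24.9 0.08700151709427727 [ 0.67907687 -0.15286452 -0.02235462] [-0.00493475  0.61593906  0.349237  ]
-1 tip z 0.0087 0.01 x [0.629 0.644] y -0.169
1 tip z 0.0086 0.0097 x [0.719 0.729] y -0.128
[ 0.67905713 -0.15281509 -0.02233854] [-0.05960451  0.38892257 -0.16866527]
```

View pics/c5.png

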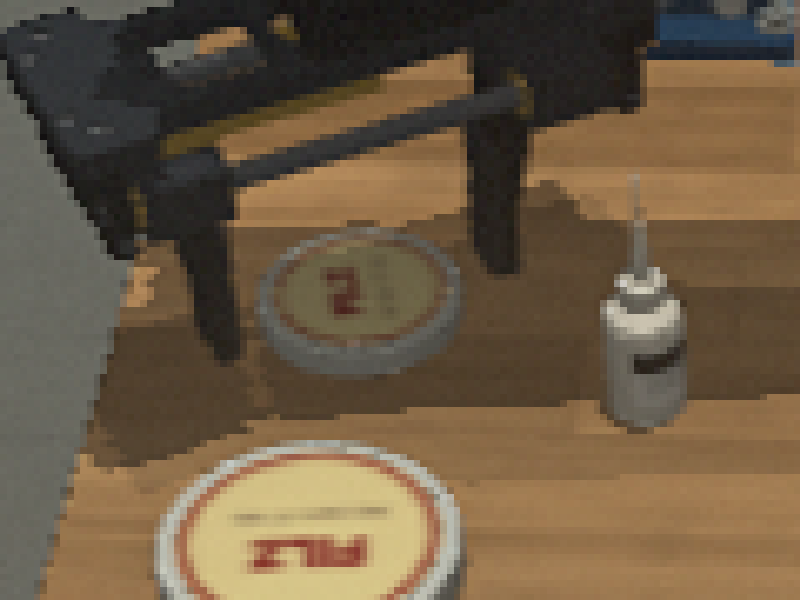

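The fingers straddle the small lid, at (360,300) in the crop, with the needle bottle clear. I'll go down 4.5 mm more and close.

Call:
arm_command(
  moves=[
    [[0, 0, 0.025], [0, 0, 0]],
    [[0, 0, 0.045], [0, 0, 0]],
    [[0, 0, 0.045], [0, 0, 0]],
    [[0, 0, 0.045], [0, 0, 0]],
    [[0, 0, 0.045], [0, 0, 0]],
    [[0, 0, 0.045], [0, 0, 0]],
    [[0, 0, 0.045], [0, 0, 0]],
    [[0, 0, 0.045], [0, 0, 0]],
  ],
  gripper=1,
)

```text
t: 25.95
tcp_pos: [0.6789, -0.1529, -0.027]
tool_rot: [180.0, -0.0, 120.0]
contact_force: [0.5, 0.8, -0.2]
width: 0.0638
grip_force: 30.0
```

```bash
python3 plan.py 604.3 210.8 120 97.2
```

```text
t 25.95 pos [ 678.9 -152.9  -27. ] rot [180.    -0.   119.99] w 63.8 gf 30.0 F [ 0.5  0.8 -0.2] j [ 30.  38. -30.  87.  21.  60.  25.]
shift(cur frame) [ 3.523  1.171 -1.47 ] shift(target frame) [ 3.701 -0.285 -1.47 ] turn [ 0.    -0.     0.253]
```

Call:
arm_command(
  moves=[
    [[0, 0, -0.08], [0, 0, 0]],
    [[0, 0, -0.2], [0, 0, 0]],
    [[0, 0, -0.35], [0, 0, 0]],
    [[0, 0, -0.5], [0, 0, 0]],
    [[0, 0, -0.65], [0, 0, 0]],
    [[0, 0, -0.8], [0, 0, 0]],
    [[0, 0, -0.9], [0, 0, 0]],
    [[0.05, 0.02, -1], [0, 0, 0]],
  ],
)

```text
t: 26.95
tcp_pos: [0.678, -0.1479, 0.0734]
tool_rot: [-180.0, -0.0, 119.9]
contact_force: [0.1, -0.4, 0.1]
width: 0.0642
grip_force: 30.0
```

Call:
arm_command(
  moves=[
    [[0.1, 0.03, -0.1], [0, 0, 0.03]],
    [[0.22, 0.07, -0.2], [0, 0, 0.06]],
    [[0.35, 0.11, -0.3], [0, 0, 0.1]],
    [[0.48, 0.15, -0.3], [0, 0, 0.13]],
    [[0.61, 0.2, -0.3], [0, 0, 0.16]],
    [[0.74, 0.24, -0.3], [0, 0, 0.2]],
    [[0.87, 0.28, -0.3], [0, 0, 0.23]],
    [[1, 0.33, -0.3], [0, 0, 0.253]],
  ],
)

```text
t: 27.95
tcp_pos: [0.6563, -0.0435, 0.103]
tool_rot: [-180.0, -0.0, 97.2]
contact_force: [-0.2, 0.2, -0.5]
width: 0.0642
grip_force: 30.0
```

```bash
python3 plan.py 604.3 210.8 103 97.2
```

```text
t 27.95 pos [656.3 -43.5 103. ] rot [-1.7997e+02 -2.0000e-02  9.7160e+01] w 64.2 gf 30.0 F [-0.2  0.2 -0.5] j [ 23.  26. -31.  88.  14.  70.  -3.]
shift(cur frame) [ 2.588 -0.199  0.   ] shift(target frame) [ 2.588 -0.198 -0.   ] turn [-0. -0. -0.]
```

Call:
arm_command(
  moves=[
    [[0.12, -0.01, 0], [0, 0, 0]],
    [[0.25, -0.02, 0], [0, 0, 0]],
    [[0.37, -0.03, 0], [0, 0, 0]],
    [[0.5, -0.04, 0], [0, 0, 0]],
    [[0.62, -0.05, 0], [0, 0, 0]],
    [[0.75, -0.06, 0], [0, 0, 0]],
    [[0.87, -0.07, 0], [0, 0, 0]],
    [[1, -0.08, 0], [0, 0, 0]],
  ],
)

```text
t: 28.95
tcp_pos: [0.6361, 0.0545, 0.103]
tool_rot: [180.0, -0.0, 97.2]
contact_force: [-0.2, -0.4, -0.1]
width: 0.064
grip_force: 30.0
```

Call:
arm_command(
  moves=[
    [[0.12, -0.01, 0], [0, 0, 0]],
    [[0.25, -0.02, 0], [0, 0, 0]],
    [[0.37, -0.03, 0], [0, 0, 0]],
    [[0.5, -0.04, 0], [0, 0, 0]],
    [[0.62, -0.05, 0], [0, 0, 0]],
    [[0.75, -0.06, 0], [0, 0, 0]],
    [[0.87, -0.07, 0], [0, 0, 0]],
    [[1, -0.08, 0], [0, 0, 0]],
  ],
)

```text
t: 29.95
tcp_pos: [0.6156, 0.1527, 0.103]
tool_rot: [180.0, -0.0, 97.2]
contact_force: [0.2, -0.1, -0.1]
width: 0.0644
grip_force: 30.0
```

Call:
arm_command(
  moves=[
    [[0.12, -0.01, 0], [0, 0, 0]],
    [[0.25, -0.02, 0], [0, 0, 0]],
    [[0.38, -0.03, 0], [0, 0, 0]],
    [[0.5, -0.04, 0], [0, 0, 0]],
    [[0.57, -0.04, 0.1], [0, 0, 0]],
    [[0.57, -0.04, 0.25], [0, 0, 0]],
    [[0.57, -0.04, 0.4], [0, 0, 0]],
    [[0.57, -0.04, 0.55], [0, 0, 0]],
  ],
)

```text
t: 30.95
tcp_pos: [0.6045, 0.2072, 0.0463]
tool_rot: [-179.9, 0.0, 97.2]
contact_force: [1.0, 0.3, -0.3]
width: 0.064
grip_force: 30.0
```

```bash
python3 plan.py 604.3 210.8 3 97.2
python3 - <<'E'
from h import *
im,W=cloud("side"); print(r.get_obs()["tcp_pos"])
for k in r.trace("side","tin_lid")[:3]: print(k["conf"],(np.array(k["point"])*[640,480]).round(),*meas(W,k["region"]))
E
```

```text
t 30.95 pos [604.5 207.2  46.3] rot [-1.7995e+02  2.0000e-02  9.7170e+01] w 64.0 gf 30.0 F [ 1.   0.3 -0.3] j [  4.  28. -35.  93.  17.  64. -28.]
shift(cur frame) [0.036 0.003 0.433] shift(target frame) [0.036 0.003 0.433] turn [-0.001  0.    -0.   ]
[0.60335657 0.20677223 0.0442923 ]
0.66 [284. 316.] 0.0852 1091 [0.6043 0.2072] rect [604.  205.1] [67.2 65.9] 45.9 circ [603.7 205.5] 35.0
0.5 [249. 256.] 0.0153 239 [ 0.704  -0.0162] rect [663.7  87.8] [ 38.8 306.6] 19.1 circ [671.7  90.5] 153.4
```

Call:
arm_command(
  moves=[
    [[0.05, 0.01, 0.05], [0, 0, 0]],
    [[0.05, 0.01, 0.12], [0, 0, 0]],
    [[0.05, 0.01, 0.2], [0, 0, 0]],
    [[0.05, 0.01, 0.28], [0, 0, 0]],
    [[0.05, 0.01, 0.34], [0, 0, 0]],
    [[0.05, 0.01, 0.38], [0, 0, 0]],
    [[0.05, 0.01, 0.41], [0, 0, 0]],
    [[0.05, 0.01, 0.41], [0, 0, 0]],
  ],
)

```text
t: 32.05
tcp_pos: [0.6049, 0.2131, 0.0069]
tool_rot: [-180.0, -0.0, 97.2]
contact_force: [0.3, 0.8, 0.3]
width: 0.0638
grip_force: 30.0
```

Run:
```python
from h import *
im,W=cloud("side"); o=r.get_obs(); print(o["tcp_pos"],o["contact_force"])
cv2.imwrite("pics/c6.png",cv2.resize(im[270:370,220:353],(800,600),interpolation=cv2.INTER_NEAREST))
for k in r.trace("side","tin_lid")[:1]: print(k["conf"],(np.array(k["point"])*[640,480]).round(),*meas(W,k["region"]))
```

```text
[0.60505575 0.21314182 0.00705608] [-0.26182031  1.15173758 -0.22143361]
0.65 [247. 259.] 0.015 74 [ 0.7114 -0.0058] rect [678.9  96.3] [ 12.9 279.7] 17.2 circ [682.1  97.3] 139.9
```

View pics/c6.png

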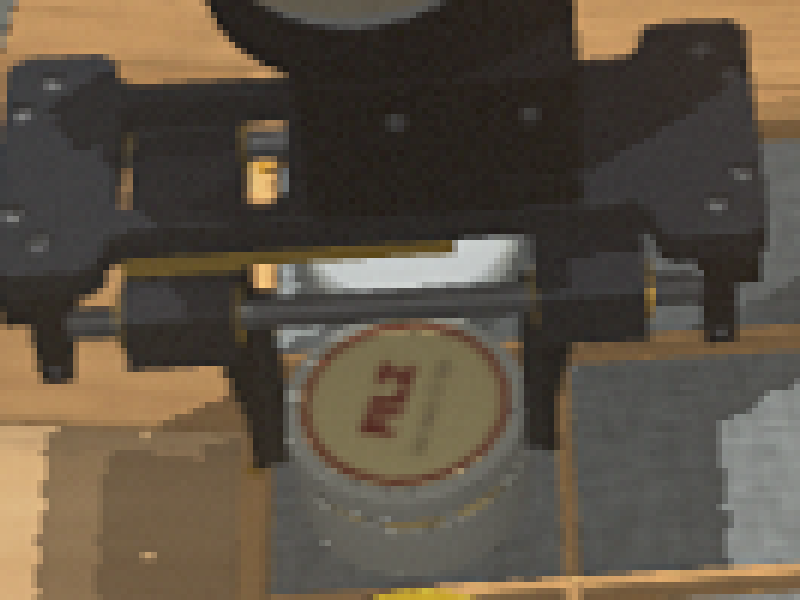

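The lid hovers about 5 mm above the tin and looks nearly concentric with it. I'll measure the disc centre precisely.

```bash
cat > lid.py <<'E'
from h import *
im,W=cloud("side"); o=r.get_obs(); p=o["tcp_pos"]; print(p)
m=(np.hypot(W[...,0]-.604,W[...,1]-.211)<.036)&(W[...,2]>.03)&(W[...,2]<.06)
I=im.astype(int); m&=(I[...,2]-I[...,0]>20)
m=cv2.morphologyEx(m.astype(np.uint8),cv2.MORPH_OPEN,np.ones((2,2),np.uint8))
n,l,s,c=cv2.connectedComponentsWithStats(m); k=1+s[1:,4].argmax(); P=W[l==k]
e=cv2.fitEllipse((P[cv2.convexHull((P[:,:2]*1e5).astype(np.int32),returnPoints=False)[:,0]][:,:2]*1000).astype(np.float32)); print(len(P),P.mean(0).round(4),e,*meas(W,l==k,0))
E
python3 lid.py
```

```text
[0.6051645  0.21319199 0.00722343]
783 [nan nan nan] ((nan, nan), (nan, nan), 0.0) 0.0462 777 [0.604  0.2128] rect [604.5 212.8] [57.3 57. ] 68.1 circ [604.1 212.5] 29.6lid.py:7: RuntimeWarning: invalid value encountered in cast
  e=cv2.fitEllipse((P[cv2.convexHull((P[:,:2]*1e5).astype(np.int32),returnPoints=False)[:,0]][:,:2]*1000).astype(np.float32)); print(len(P),P.mean(0).round(4),e,*meas(W,l==k,0))
```

Call:
arm_command(
  moves=[
    [[-0.02, 0, 0], [0, 0, 0]],
    [[-0.02, 0, 0], [0, 0, 0]],
    [[-0.02, 0, 0.015], [0, 0, 0]],
    [[-0.02, 0, 0.03], [0, 0, 0]],
    [[-0.02, 0, 0.04], [0, 0, 0]],
    [[-0.02, 0, 0.05], [0, 0, 0]],
    [[-0.02, 0, 0.05], [0, 0, 0]],
    [[-0.02, 0, 0.05], [0, 0, 0]],
  ],
)

```text
t: 33.2
tcp_pos: [0.6052, 0.2112, 0.002]
tool_rot: [-180.0, -0.0, 97.2]
contact_force: [0.1, -0.1, -0.2]
width: 0.064
grip_force: 30.0
```

Call:
arm_command(
  moves=[
    [[0, 0, 0], [0, 0, 0]],
    [[0, 0, 0], [0, 0, 0]],
    [[0, 0, 0], [0, 0, 0]],
    [[0, 0, 0], [0, 0, 0]],
    [[0, 0, -0.05], [0, 0, 0]],
    [[0, 0, -0.2], [0, 0, 0]],
    [[0, 0, -0.4], [0, 0, 0]],
    [[0, 0, -0.7], [0, 0, 0]],
  ],
  gripper=0,
)

```text
t: 34.2
tcp_pos: [0.6051, 0.2111, 0.0736]
tool_rot: [-180.0, -0.0, 97.2]
contact_force: [0.8, -0.3, 0.5]
width: 0.0872
grip_force: 0.0
```

```bash
python3 lid.py 2>/dev/null; python3 plan.py 464.2 -99.3 103 7.2;  python3 plan.py 464.2 -99.3 103 97.2
python3 - <<'E'
from h import *
im,W=cloud("side")
for q in("pad_tin","tin_lid"):
  for k in r.trace("side",q)[:3]: print(q,k["conf"],*meas(W,k["region"]))
E
```

```text
[0.60744468 0.2123723  0.0785814 ]
787 [nan nan nan] ((nan, nan), (nan, nan), 0.0) 0.041 784 [0.6041 0.2109] rect [603.9 211.1] [57.4 57.7] 47.4 circ [604.3 210.2] 30.7
t 34.25 pos [607.4 212.4  78.6] rot [ 1.7966e+02 -7.0000e-02  9.7220e+01] w 86.9 gf 0.0 F [0.9 1.3 3.8] j [  4.  27. -35.  91.  16.  67. -28.]
shift(cur frame) [-2.912 -1.811 -0.259] shift(target frame) [-1.812  2.913 -0.244] turn [ 0.002 -0.004  1.   ]
t 34.25 pos [607.4 212.4  78.6] rot [ 1.7966e+02 -7.0000e-02  9.7220e+01] w 86.9 gf 0.0 F [0.9 1.3 3.8] j [  4.  27. -35.  91.  16.  67. -28.]
shift(cur frame) [-2.912 -1.811 -0.259] shift(target frame) [-2.913 -1.812 -0.244] turn [ 0.004 -0.001  0.   ]
pad_tin 0.57 0.0306 108 [0.5981 0.2363] rect [597.6 233. ] [58.  19.2] 17.4 circ [600.5 223.8] 29.0
tin_lid 0.75 0.0408 1041 [0.6049 0.2108] rect [604.9 209.2] [66.1 66.5] 38.5 circ [606.4 208.9] 34.7
tin_lid 0.62 0.0149 118 [ 0.7    -0.0317] rect [680.4  66.7] [ 28.3 265.6] 11.8 circ [673.2  65.2] 133.0
```

The lid is seated level with its top at 41 mm, concentric with the tin. Next is the bottle, turning to yaw 187 so the jaws close along caddy y.

Call:
arm_command(
  moves=[
    [[-0.05, -0.03, -0.1], [0, 0, 0]],
    [[-0.15, -0.1, -0.2], [0, 0, -0.05]],
    [[-0.3, -0.2, -0.25], [0, 0, -0.1]],
    [[-0.45, -0.28, -0.25], [0, 0, -0.2]],
    [[-0.6, -0.37, -0.25], [0, 0, -0.3]],
    [[-0.75, -0.46, -0.25], [0, 0, -0.4]],
    [[-0.87, -0.54, -0.25], [0, 0, -0.5]],
    [[-1, -0.62, -0.25], [0, 0, -0.5]],
  ],
)

```text
t: 35.4
tcp_pos: [0.5557, 0.1032, 0.0969]
tool_rot: [-180.0, -0.0, 142.2]
contact_force: [0.7, -0.1, 0.4]
width: 0.0867
grip_force: 0.0
```

```bash
python3 plan.py 464.2 -99.3 103 187.2
```

```text
t 35.4 pos [555.7 103.2  96.9] rot [-1.7998e+02 -3.0000e-02  1.4215e+02] w 86.7 gf 0.0 F [ 0.7 -0.1  0.4] j [ 22.  19. -44. 101.  14.  66.  26.]
shift(cur frame) [-0.52  -2.161 -0.06 ] shift(target frame) [ 1.161 -1.895 -0.061] turn [-0.    -0.    -0.501]
```

Call:
arm_command(
  moves=[
    [[-0.03, -0.12, 0], [0, 0, -0.06]],
    [[-0.06, -0.25, 0], [0, 0, -0.13]],
    [[-0.09, -0.37, 0], [0, 0, -0.2]],
    [[-0.12, -0.5, 0], [0, 0, -0.27]],
    [[-0.15, -0.62, 0], [0, 0, -0.34]],
    [[-0.18, -0.75, 0], [0, 0, -0.41]],
    [[-0.21, -0.87, 0], [0, 0, -0.5]],
    [[-0.25, -1, 0], [0, 0, -0.5]],
  ],
)

```text
t: 36.4
tcp_pos: [0.5143, 0.0091, 0.097]
tool_rot: [180.0, -0.0, -173.0]
contact_force: [-0.1, 0.1, -0.2]
width: 0.087
grip_force: 0.0
```

```bash
python3 plan.py 464.2 -99.3 5 187.2;python3 - <<'E'
from h import *
im,W=cloud("side")
t=r.trace("side","oil_bottle")
for k in t[:2]: print(k["conf"],(np.array(k["point"])*[640,480]).round(),*meas(W,k["region"]))
im,W=cloud("top")
t=r.trace("top","oil_bottle")
for k in t[:2]: print(k["conf"],(np.array(k["point"])*[640,480]).round(),*meas(W,k["region"]))
E
```

```text
t 36.4 pos [514.3   9.1  97. ] rot [ 1.7999e+02 -2.0000e-02 -1.7301e+02] w 87.0 gf 0.0 F [-0.1  0.1 -0.2] j [ 39.  13. -50. 107.  11.  64.  82.]
shift(cur frame) [ 0.629 -1.015  0.92 ] shift(target frame) [ 0.633 -1.012  0.92 ] turn [ 0.    -0.    -0.002]
0.5 [376. 232.] 0.0536 44 [ 0.4587 -0.0926] rect [458.5 -93.1] [27.3 13.5] 46.3 circ [463.  -97.4] 13.7
0.41 [352. 286.] 0.072 11 [ 0.4628 -0.1065] rect [ 463.4 -107. ] [8.9 4.7] 8.6 circ [ 463.1 -105.9] 4.5
```

Call:
arm_command(
  moves=[
    [[0.08, -0.13, 0], [0, 0, 0]],
    [[0.16, -0.26, 0], [0, 0, 0]],
    [[0.25, -0.4, 0], [0, 0, 0]],
    [[0.33, -0.54, 0], [0, 0, 0]],
    [[0.42, -0.68, 0], [0, 0, 0]],
    [[0.52, -0.84, 0], [0, 0, 0]],
    [[0.62, -1.0, 0], [0, 0, 0]],
    [[0.62, -1.0, 0], [0, 0, 0]],
  ],
)

```text
t: 37.6
tcp_pos: [0.4657, -0.0978, 0.097]
tool_rot: [-180.0, -0.0, -173.0]
contact_force: [0.4, 0.1, -0.1]
width: 0.0868
grip_force: 0.0
```

```bash
python3 plan.py 464.2 -99.3 -4 187.2
```

```text
t 37.6 pos [465.7 -97.8  97. ] rot [-179.99   -0.   -172.97] w 86.8 gf 0.0 F [ 0.4  0.1 -0.1] j [ 52.   7. -47. 112.   6.  63.  99.]
shift(cur frame) [ 0.017 -0.013  1.01 ] shift(target frame) [ 0.017 -0.013  1.01 ] turn [-0.    -0.    -0.002]
```

Call:
arm_command(
  moves=[
    [[0.015, -0.01, 0.1], [0, 0, 0]],
    [[0.015, -0.01, 0.25], [0, 0, 0]],
    [[0.015, -0.01, 0.4], [0, 0, 0]],
    [[0.015, -0.01, 0.55], [0, 0, 0]],
    [[0.015, -0.01, 0.7], [0, 0, 0]],
    [[0.015, -0.01, 0.85], [0, 0, 0]],
    [[0.015, -0.01, 0.95], [0, 0, 0]],
    [[0.015, -0.01, 1], [0, 0, 0]],
  ],
)

```text
t: 38.6
tcp_pos: [0.4643, -0.0982, -0.0037]
tool_rot: [180.0, -0.0, -172.8]
contact_force: [0.2, 0.7, -0.2]
width: 0.0869
grip_force: 0.0
```

Call:
arm_command(
  moves=[
    [[0, 0, 0], [0, 0, 0]],
    [[0, 0, 0], [0, 0, 0]],
    [[0, 0, 0], [0, 0, 0]],
    [[0, 0, 0], [0, 0, 0]],
    [[0, 0, 0], [0, 0, 0]],
    [[0, 0, 0], [0, 0, 0]],
    [[0, 0, 0], [0, 0, 0]],
    [[0, 0, 0], [0, 0, 0]],
  ],
  gripper=1,
)

```text
t: 39.6
tcp_pos: [0.4645, -0.0983, -0.003]
tool_rot: [180.0, -0.0, -172.8]
contact_force: [0.4, -0.6, 0.9]
width: 0.0284
grip_force: 28.7
```

```bash
python3 plan.py 531.2 117.2 97 187.2;python3 - <<'E'
from h import *
im,W=cloud("side");cv2.imwrite("pics/c7.png",cv2.resize(im[170:260,300:420],(800,600),interpolation=cv2.INTER_NEAREST))
E
```

```text
t 39.6 pos [464.5 -98.3  -3. ] rot [ 179.99   -0.   -172.78] w 28.4 gf 28.7 F [ 0.4 -0.6  0.9] j [ 48.  16. -45. 118.  14.  52.  92.]
shift(cur frame) [-0.933  2.055 -1.   ] shift(target frame) [-0.932  2.055 -1.   ] turn [ 0. -0.  0.]
```

View pics/c7.png

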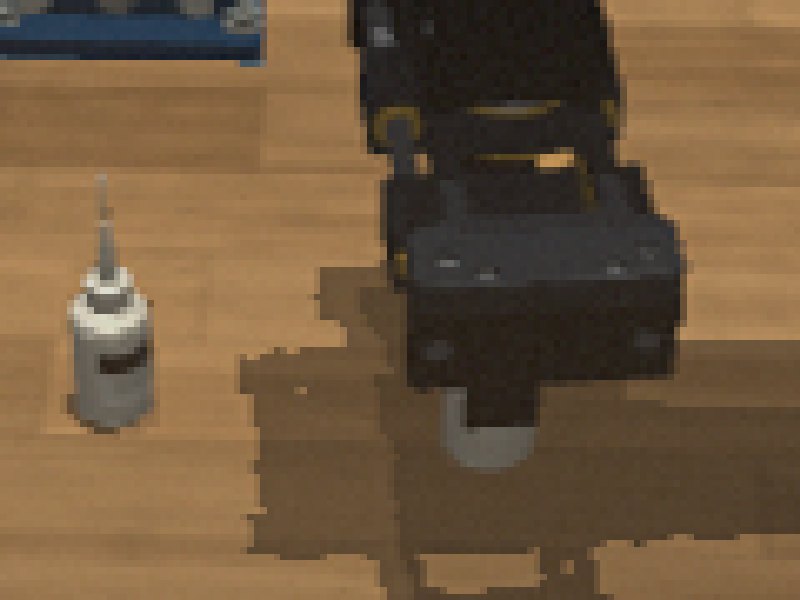

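The bottle is gripped at 28 mm width. Lifting and carrying it.

Call:
arm_command(
  moves=[
    [[0, 0, -0.08], [0, 0, 0]],
    [[0, 0, -0.2], [0, 0, 0]],
    [[0, 0, -0.35], [0, 0, 0]],
    [[0, 0, -0.5], [0, 0, 0]],
    [[0, 0, -0.65], [0, 0, 0]],
    [[0, 0, -0.8], [0, 0, 0]],
    [[0, 0.02, -0.92], [0, 0, 0]],
    [[-0.03, 0.08, -1], [0, 0, 0]],
  ],
)

```text
t: 40.65
tcp_pos: [0.4666, -0.0901, 0.0978]
tool_rot: [-180.0, 0.0, -172.8]
contact_force: [0.1, 0.4, -1.2]
width: 0.0286
grip_force: 28.7
```

Call:
arm_command(
  moves=[
    [[-0.06, 0.12, 0], [0, 0, 0]],
    [[-0.12, 0.25, 0], [0, 0, 0]],
    [[-0.17, 0.37, 0], [0, 0, 0]],
    [[-0.22, 0.5, 0], [0, 0, 0]],
    [[-0.28, 0.62, 0], [0, 0, 0]],
    [[-0.34, 0.75, 0], [0, 0, 0]],
    [[-0.4, 0.87, 0], [0, 0, 0]],
    [[-0.45, 1, 0], [0, 0, 0]],
  ],
)

```text
t: 41.65
tcp_pos: [0.4988, 0.0156, 0.0969]
tool_rot: [180.0, -0.0, -172.8]
contact_force: [-0.1, 0.2, -0.7]
width: 0.0283
grip_force: 28.7
```

Call:
arm_command(
  moves=[
    [[-0.06, 0.12, 0], [0, 0, 0]],
    [[-0.12, 0.25, 0], [0, 0, 0]],
    [[-0.17, 0.37, 0], [0, 0, 0]],
    [[-0.22, 0.5, 0], [0, 0, 0]],
    [[-0.28, 0.62, 0], [0, 0, 0]],
    [[-0.34, 0.75, 0], [0, 0, 0]],
    [[-0.4, 0.87, 0.05], [0, 0, 0]],
    [[-0.44, 0.97, 0.1], [0, 0, 0]],
  ],
)

```text
t: 42.65
tcp_pos: [0.5302, 0.1174, 0.0865]
tool_rot: [180.0, -0.0, -172.8]
contact_force: [-0.4, 0.2, 0.2]
width: 0.0286
grip_force: 28.7
```

```bash
python3 plan.py 531.2 117.2 30 187.2
```

```text
t 42.65 pos [530.2 117.4  86.5] rot [ 1.7999e+02 -1.0000e-02 -1.7277e+02] w 28.6 gf 28.7 F [-0.4  0.2  0.2] j [ 28.  19. -53. 104.  17.  65.  67.]
shift(cur frame) [-0.01  -0.004  0.565] shift(target frame) [-0.01  -0.004  0.565] turn [ 0. -0.  0.]
```

Call:
arm_command(
  moves=[
    [[0, 0, 0.05], [0, 0, 0]],
    [[0, 0, 0.15], [0, 0, 0]],
    [[0, 0, 0.25], [0, 0, 0]],
    [[0, 0, 0.35], [0, 0, 0]],
    [[0, 0, 0.45], [0, 0, 0]],
    [[0, 0, 0.52], [0, 0, 0]],
    [[0, 0, 0.56], [0, 0, 0]],
    [[0, 0, 0.56], [0, 0, 0]],
  ],
)

```text
t: 43.65
tcp_pos: [0.5299, 0.1166, 0.0308]
tool_rot: [180.0, -0.0, -172.8]
contact_force: [-0.2, 0.5, 0.4]
width: 0.0282
grip_force: 28.7
```

```bash
python3 plan.py 531.2 117.2 5 187.2
python3 - <<'E'
from h import *
im,W=cloud("side"); p=r.get_obs()["tcp_pos"]
cv2.imwrite("pics/c8.png",cv2.resize(im[250:370,240:400],(800,600),interpolation=cv2.INTER_NEAREST))
for k in r.trace("side","oil_bottle")[:2]:
    P=W[k["region"]]; P=P[(P[:,2]<.06)&(P[:,2]>.03)]
    print(k["conf"],(np.array(k["point"])*[640,480]).round(),len(P),P.min(0),P.max(0),np.percentile(P[:,0],[3,97]))
E
```

```text
t 43.65 pos [529.9 116.6  30.8] rot [ 1.7999e+02 -1.0000e-02 -1.7277e+02] w 28.2 gf 28.7 F [-0.2  0.5  0.4] j [ 26.  23. -51. 107.  20.  59.  64.]
shift(cur frame) [-0.014  0.004  0.258] shift(target frame) [-0.013  0.004  0.258] turn [ 0. -0.  0.]
0.18 [286. 338.] 1098 [0.57246517 0.17372455 0.03003477] [0.63774346 0.24309334 0.04454506] [0.57631206 0.63340494]
```

View pics/c8.png

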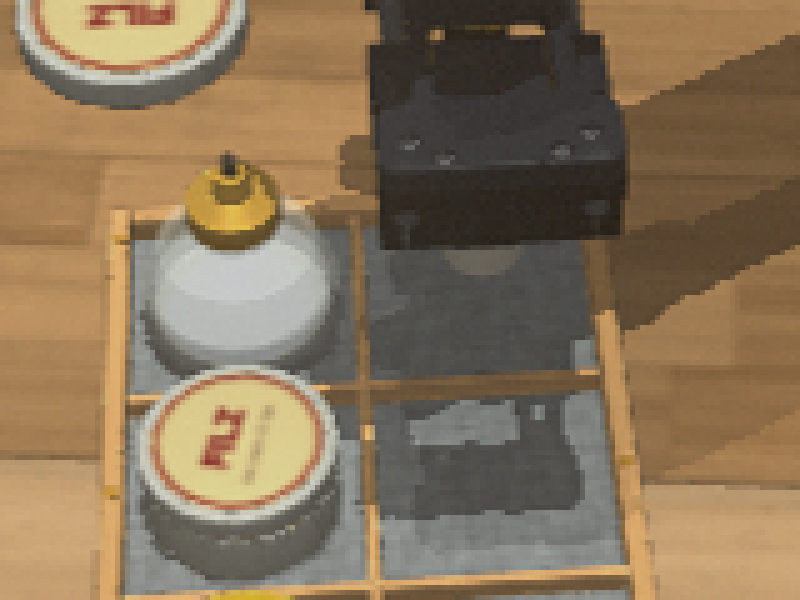

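The lid sits squarely on the tin. The bottle, base visible at (482,262) in the crop, hangs over the compartment in front of the lamp. Lowering and releasing.

Call:
arm_command(
  moves=[
    [[0, 0, 0.05], [0, 0, 0]],
    [[0, 0, 0.1], [0, 0, 0]],
    [[0, 0, 0.15], [0, 0, 0]],
    [[0, 0, 0.19], [0, 0, 0]],
    [[0, 0, 0.22], [0, 0, 0]],
    [[0, 0, 0.24], [0, 0, 0]],
    [[0, 0, 0.255], [0, 0, 0]],
    [[0, 0, 0.255], [0, 0, 0]],
  ],
)

```text
t: 44.75
tcp_pos: [0.53, 0.1166, 0.0054]
tool_rot: [180.0, -0.0, -172.8]
contact_force: [0.2, -0.0, -0.7]
width: 0.0285
grip_force: 28.7
```

Call:
arm_command(
  moves=[
    [[0, 0, 0], [0, 0, 0]],
    [[0, 0, 0], [0, 0, 0]],
    [[0, 0, 0], [0, 0, 0]],
    [[0, 0, 0], [0, 0, 0]],
    [[0, 0, 0], [0, 0, 0]],
    [[0, 0, 0], [0, 0, 0]],
    [[0, 0, -0.06], [0, 0, 0]],
    [[0, 0, -0.15], [0, 0, 0]],
  ],
  gripper=0,
)

```text
t: 45.75
tcp_pos: [0.5299, 0.1166, 0.0209]
tool_rot: [180.0, -0.0, -172.8]
contact_force: [0.2, 0.6, 0.2]
width: 0.0868
grip_force: 0.0
```

Call:
arm_command(
  moves=[
    [[0, 0, -0.1], [0, 0, 0]],
    [[0, 0, -0.25], [0, 0, 0]],
    [[0, 0, -0.4], [0, 0, 0]],
    [[0, 0, -0.55], [0, 0, 0]],
    [[0, 0, -0.7], [0, 0, 0]],
    [[0.05, -0.1, -0.85], [0, 0, 0]],
    [[0.1, -0.2, -0.95], [0, 0, 0]],
    [[0.15, -0.35, -0.95], [0, 0, 0]],
  ],
)

```text
t: 46.75
tcp_pos: [0.5197, 0.0795, 0.1162]
tool_rot: [-180.0, 0.1, -172.8]
contact_force: [-0.4, -0.1, -0.0]
width: 0.0872
grip_force: 0.0
```

```bash
python3 plan.py 454.5 -230 103 187.2
python3 - <<'E'
from h import *
for n in("side","top"):
  im,W=cloud(n)
  for q in("oil_bottle","cork_block"):
    for k in r.trace(n,q)[:1]: print(n,q,k["conf"],(np.array(k["point"])*[640,480]).round(),*meas(W,k["region"], .017 if q[0]=="c" else None))
E
```

```text
t 46.75 pos [519.7  79.5 116.2] rot [-1.7999e+02  7.0000e-02 -1.7276e+02] w 87.2 gf 0.0 F [-0.4 -0.1 -0. ] j [ 34.  14. -53. 105.  13.  67.  74.]
shift(cur frame) [ 1.037 -2.988  0.132] shift(target frame) [ 1.035 -2.989  0.132] turn [-0.     0.001  0.   ]
side oil_bottle 0.63 [337. 299.] 0.0755 67 [0.5294 0.1184] rect [529.7 117.2] [14.7 13.7] 74.6 circ [529.  116.3] 8.6
side cork_block 0.58 [378. 198.] 0.0229 239 [ 0.4543 -0.2275] rect [ 453.7 -230. ] [59.3 34.5] 81.7 circ [ 453.9 -228.9] 31.0
top cork_block 0.81 [407. 295.] 0.0263 362 [ 0.4524 -0.2314] rect [ 452.5 -231.6] [55.2 34. ] 82.1 circ [ 453.1 -231.1] 30.0
```

The bottle stands at (530,117), within 1.5 mm of target. Last is the cork, at (454,-230) with yaw −8.3°.

Call:
arm_command(
  moves=[
    [[0.04, -0.12, 0], [0, 0, 0.08]],
    [[0.08, -0.25, 0], [0, 0, 0.16]],
    [[0.13, -0.37, 0], [0, 0, 0.24]],
    [[0.17, -0.5, 0], [0, 0, 0.32]],
    [[0.21, -0.62, 0], [0, 0, 0.4]],
    [[0.26, -0.75, 0], [0, 0, 0.48]],
    [[0.3, -0.87, 0], [0, 0, 0.56]],
    [[0.34, -1, 0], [0, 0, 0.6]],
  ],
)

```text
t: 48.05
tcp_pos: [0.4983, -0.0234, 0.1153]
tool_rot: [180.0, -0.0, 133.2]
contact_force: [0.3, 0.4, 0.1]
width: 0.0866
grip_force: 0.0
```

```bash
python3 plan.py 453.9 -230 103 81.7
```

```text
t 48.05 pos [498.3 -23.4 115.3] rot [ 1.8000e+02 -3.0000e-02  1.3316e+02] w 86.6 gf 0.0 F [0.3 0.4 0.1] j [ 38.   9. -44. 108.   6.  66.  36.]
shift(cur frame) [-1.204 -1.737  0.122] shift(target frame) [-2.109 -0.141  0.123] turn [-0.    -0.     0.572]
```

Call:
arm_command(
  moves=[
    [[-0.08, -0.12, 0], [0, 0, 0.08]],
    [[-0.17, -0.25, 0], [0, 0, 0.16]],
    [[-0.25, -0.37, 0], [0, 0, 0.24]],
    [[-0.34, -0.5, 0], [0, 0, 0.32]],
    [[-0.42, -0.62, 0], [0, 0, 0.4]],
    [[-0.51, -0.75, 0], [0, 0, 0.48]],
    [[-0.6, -0.87, 0], [0, 0, 0.572]],
    [[-0.68, -0.98, 0], [0, 0, 0.572]],
  ],
)

```text
t: 49.05
tcp_pos: [0.4734, -0.1407, 0.1153]
tool_rot: [-180.0, -0.0, 81.8]
contact_force: [0.2, -0.7, -0.5]
width: 0.0869
grip_force: 0.0
```

```bash
python3 plan.py 453.9 -230 -17.5 81.7
```

```text
t 49.05 pos [ 473.4 -140.7  115.3] rot [-1.7999e+02 -1.0000e-02  8.1840e+01] w 86.9 gf 0.0 F [ 0.2 -0.7 -0.5] j [ 44.   7. -34. 109.   4.  65.  -0.]
shift(cur frame) [-0.912 -0.066  1.328] shift(target frame) [-0.912 -0.064  1.328] turn [-0.    -0.     0.002]
```

Call:
arm_command(
  moves=[
    [[-0.12, -0.01, 0], [0, 0, 0]],
    [[-0.27, -0.02, 0], [0, 0, 0]],
    [[-0.42, -0.03, 0], [0, 0, 0]],
    [[-0.57, -0.05, 0.1], [0, 0, 0]],
    [[-0.72, -0.06, 0.25], [0, 0, 0]],
    [[-0.85, -0.06, 0.4], [0, 0, 0]],
    [[-0.9, -0.06, 0.55], [0, 0, 0]],
    [[-0.9, -0.06, 0.7], [0, 0, 0]],
  ],
)

```text
t: 50.05
tcp_pos: [0.4544, -0.2284, 0.0441]
tool_rot: [-180.0, -0.0, 81.7]
contact_force: [0.2, -0.3, -0.2]
width: 0.087
grip_force: 0.0
```

```bash
python3 plan.py 453.9 -230 -17.5 81.7
```

```text
t 50.05 pos [ 454.4 -228.4   44.1] rot [-1.7997e+02 -3.0000e-02  8.1720e+01] w 87.0 gf 0.0 F [ 0.2 -0.3 -0.2] j [ 48.  13. -29. 112.   7.  57.   7.]
shift(cur frame) [-0.017 -0.003  0.616] shift(target frame) [-0.017 -0.003  0.616] turn [-0. -0.  0.]
```

Call:
arm_command(
  moves=[
    [[-0.01, 0, 0.1], [0, 0, 0]],
    [[-0.01, 0, 0.22], [0, 0, 0]],
    [[-0.01, 0, 0.34], [0, 0, 0]],
    [[-0.01, 0, 0.45], [0, 0, 0]],
    [[-0.01, 0, 0.54], [0, 0, 0]],
    [[-0.01, 0, 0.6], [0, 0, 0]],
    [[-0.01, 0, 0.61], [0, 0, 0]],
    [[-0.01, 0, 0.61], [0, 0, 0]],
  ],
)

```text
t: 51.05
tcp_pos: [0.4547, -0.2295, -0.0153]
tool_rot: [180.0, 0.0, 81.7]
contact_force: [0.6, 0.6, 0.2]
width: 0.0875
grip_force: 0.0
```

Call:
arm_command(
  moves=[
    [[0, 0, 0], [0, 0, 0]],
    [[0, 0, 0], [0, 0, 0]],
    [[0, 0, 0], [0, 0, 0]],
    [[0, 0, 0], [0, 0, 0]],
    [[0, 0, 0], [0, 0, 0]],
    [[0, 0, 0], [0, 0, 0]],
    [[0, 0, 0], [0, 0, 0]],
    [[0, 0, 0], [0, 0, 0]],
  ],
  gripper=1,
)

```text
t: 52.05
tcp_pos: [0.4545, -0.2294, -0.0155]
tool_rot: [180.0, -0.0, 81.7]
contact_force: [-0.2, 0.7, -0.4]
width: 0.0343
grip_force: 30.0
```

Call:
arm_command(
  moves=[
    [[0, 0, -0.08], [0, 0, 0]],
    [[0, 0, -0.2], [0, 0, 0]],
    [[0, 0, -0.35], [0, 0, 0]],
    [[0, 0, -0.5], [0, 0, 0]],
    [[0, 0, -0.65], [0, 0, 0]],
    [[0, 0, -0.8], [0, 0, 0]],
    [[0, 0, -0.9], [0, 0, 0]],
    [[0.05, 0, -1], [0, 0, 0]],
  ],
)

```text
t: 53.05
tcp_pos: [0.455, -0.2245, 0.085]
tool_rot: [-180.0, -0.0, 81.7]
contact_force: [0.8, 0.3, -0.4]
width: 0.0346
grip_force: 30.0
```

```bash
python3 plan.py 510 283.4 110 97.2
```

```text
t 53.05 pos [ 455.  -224.5   85. ] rot [-179.98   -0.     81.7 ] w 34.6 gf 30.0 F [ 0.8  0.3 -0.4] j [ 49.  10. -30. 110.   6.  62.   8.]
shift(cur frame) [ 5.105 -0.189 -0.25 ] shift(target frame) [ 4.97   1.182 -0.25 ] turn [-0.    -0.    -0.172]
```

Call:
arm_command(
  moves=[
    [[0.1, 0, -0.08], [0, 0, -0.02]],
    [[0.22, -0.01, -0.16], [0, 0, -0.04]],
    [[0.35, -0.01, -0.24], [0, 0, -0.07]],
    [[0.48, -0.02, -0.32], [0, 0, -0.1]],
    [[0.61, -0.02, -0.4], [0, 0, -0.12]],
    [[0.74, -0.03, -0.4], [0, 0, -0.14]],
    [[0.87, -0.03, -0.4], [0, 0, -0.16]],
    [[1, -0.04, -0.4], [0, 0, -0.172]],
  ],
)

```text
t: 54.05
tcp_pos: [0.4655, -0.124, 0.1241]
tool_rot: [-180.0, -0.0, 97.3]
contact_force: [-1.2, -0.6, 0.2]
width: 0.0343
grip_force: 30.0
```

Call:
arm_command(
  moves=[
    [[0.12, 0.03, 0], [0, 0, 0]],
    [[0.25, 0.06, 0], [0, 0, 0]],
    [[0.37, 0.09, 0], [0, 0, 0]],
    [[0.5, 0.12, 0], [0, 0, 0]],
    [[0.62, 0.15, 0], [0, 0, 0]],
    [[0.75, 0.18, 0], [0, 0, 0]],
    [[0.87, 0.21, 0], [0, 0, 0]],
    [[1, 0.24, 0], [0, 0, 0]],
  ],
)

```text
t: 55.05
tcp_pos: [0.477, -0.0219, 0.1245]
tool_rot: [-180.0, -0.0, 97.2]
contact_force: [-0.6, -0.6, 0.1]
width: 0.0344
grip_force: 30.0
```

Call:
arm_command(
  moves=[
    [[0.12, 0.03, 0], [0, 0, 0]],
    [[0.25, 0.06, 0], [0, 0, 0]],
    [[0.37, 0.09, 0], [0, 0, 0]],
    [[0.5, 0.12, 0], [0, 0, 0]],
    [[0.62, 0.15, 0], [0, 0, 0]],
    [[0.75, 0.18, 0], [0, 0, 0]],
    [[0.87, 0.21, 0], [0, 0, 0]],
    [[1, 0.24, 0], [0, 0, 0]],
  ],
)

```text
t: 56.05
tcp_pos: [0.4882, 0.0803, 0.1245]
tool_rot: [-180.0, -0.0, 97.2]
contact_force: [-0.2, -0.1, -0.4]
width: 0.0342
grip_force: 30.0
```

Call:
arm_command(
  moves=[
    [[0.12, 0.03, 0], [0, 0, 0]],
    [[0.25, 0.06, 0], [0, 0, 0]],
    [[0.37, 0.09, 0], [0, 0, 0]],
    [[0.5, 0.12, 0], [0, 0, 0]],
    [[0.62, 0.15, 0], [0, 0, 0]],
    [[0.75, 0.18, 0], [0, 0, 0]],
    [[0.87, 0.21, 0], [0, 0, 0]],
    [[1, 0.24, 0], [0, 0, 0]],
  ],
)

```text
t: 57.05
tcp_pos: [0.4995, 0.1825, 0.1245]
tool_rot: [180.0, -0.0, 97.2]
contact_force: [0.5, -0.2, -0.3]
width: 0.0346
grip_force: 30.0
```

```bash
python3 plan.py 510 283.4 25 97.2
```

```text
t 57.05 pos [499.5 182.5 124.5] rot [180.    -0.    97.21] w 34.6 gf 30.0 F [ 0.5 -0.2 -0.3] j [ 19.  14. -49. 103.  11.  68. -27.]
shift(cur frame) [0.988 0.231 0.995] shift(target frame) [0.988 0.231 0.995] turn [ 0. -0.  0.]
```

Call:
arm_command(
  moves=[
    [[0.14, 0.03, 0], [0, 0, 0]],
    [[0.28, 0.06, 0], [0, 0, 0]],
    [[0.42, 0.1, 0], [0, 0, 0]],
    [[0.57, 0.14, 0], [0, 0, 0]],
    [[0.72, 0.18, 0.05], [0, 0, 0]],
    [[0.86, 0.21, 0.2], [0, 0, 0]],
    [[0.97, 0.23, 0.35], [0, 0, 0]],
    [[0.97, 0.23, 0.5], [0, 0, 0]],
  ],
)

```text
t: 58.05
tcp_pos: [0.5095, 0.282, 0.0733]
tool_rot: [-180.0, -0.0, 97.3]
contact_force: [-0.8, -1.2, 0.8]
width: 0.0343
grip_force: 30.0
```

Call:
arm_command(
  moves=[
    [[0, 0, 0.1], [0, 0, 0]],
    [[0, 0, 0.2], [0, 0, 0]],
    [[0, 0, 0.3], [0, 0, 0]],
    [[0, 0, 0.4], [0, 0, 0]],
    [[0, 0, 0.46], [0, 0, 0]],
    [[0, 0, 0.5], [0, 0, 0]],
    [[0, 0, 0.5], [0, 0, 0]],
    [[0, 0, 0.5], [0, 0, 0]],
  ],
)

```text
t: 59.05
tcp_pos: [0.5102, 0.281, 0.0248]
tool_rot: [180.0, -0.0, 97.2]
contact_force: [0.3, -0.2, -0.2]
width: 0.0344
grip_force: 30.0
```

```bash
python3 plan.py 510 283.4 -7.5 97.2
python3 - <<'E'
from h import *
im,W=cloud("side"); p=r.get_obs()["tcp_pos"]
m=(im[...,2].astype(int)-im[...,0]>30)&(abs(W[...,0]-p[0])<.03)&(abs(W[...,1]-p[1])<.045)&(W[...,2]>.042)&(W[...,2]<.075)
P=W[m];print(len(P),P.min(0),P.max(0),*meas(W,m))
cv2.imwrite("pics/c9.png",cv2.resize(im[320:440,260:420],(800,600),interpolation=cv2.INTER_NEAREST))
E
```

```text
t 59.05 pos [510.2 281.   24.8] rot [ 1.7998e+02 -1.0000e-02  9.7220e+01] w 34.4 gf 30.0 F [ 0.3 -0.2 -0.2] j [  5.  27. -47. 102.  22.  61. -43.]
shift(cur frame) [0.024 0.001 0.323] shift(target frame) [0.024 0.001 0.323] turn [ 0. -0.  0.]
776 [0.49034533 0.25575889 0.04220213] [0.52706148 0.30912899 0.06641644] 0.0641 634 [0.5095 0.2841] rect [509.2 281.9] [34.1 52. ] 4.2 circ [509.6 282.6] 29.1
```

View pics/c9.png

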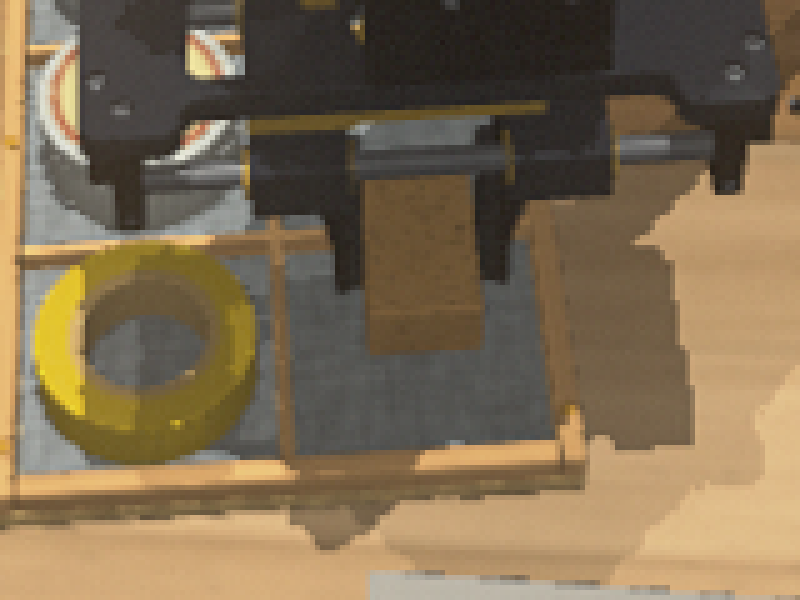

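The cork is held level over the front compartment by the tape. Lowering it with a 2 mm correction and releasing.

Call:
arm_command(
  moves=[
    [[0.02, 0, 0.05], [0, 0, 0]],
    [[0.02, 0, 0.1], [0, 0, 0]],
    [[0.02, 0, 0.16], [0, 0, 0]],
    [[0.02, 0, 0.22], [0, 0, 0]],
    [[0.02, 0, 0.27], [0, 0, 0]],
    [[0.02, 0, 0.3], [0, 0, 0]],
    [[0.02, 0, 0.318], [0, 0, 0]],
    [[0.02, 0, 0.318], [0, 0, 0]],
  ],
)

```text
t: 60.1
tcp_pos: [0.5098, 0.2829, -0.0073]
tool_rot: [180.0, -0.0, 97.2]
contact_force: [0.2, 0.5, 0.2]
width: 0.034
grip_force: 30.0
```

Call:
arm_command(
  moves=[
    [[0, 0, 0], [0, 0, 0]],
    [[0, 0, 0], [0, 0, 0]],
    [[0, 0, 0], [0, 0, 0]],
    [[0, 0, 0], [0, 0, 0]],
    [[0, 0, 0], [0, 0, 0]],
    [[0, 0, 0], [0, 0, 0]],
    [[0, 0, -0.08], [0, 0, 0]],
    [[0, 0, -0.2], [0, 0, 0]],
  ],
  gripper=0.5,
)

```text
t: 61.1
tcp_pos: [0.5096, 0.2829, 0.0133]
tool_rot: [-180.0, -0.0, 97.2]
contact_force: [-0.2, -0.9, 0.3]
width: 0.0431
grip_force: 0.0
```

Call:
arm_command(
  moves=[
    [[0, 0, -0.1], [0, 0, 0]],
    [[0, 0, -0.25], [0, 0, 0]],
    [[0, 0, -0.4], [0, 0, 0]],
    [[0, 0, -0.55], [0, 0, 0]],
    [[0, 0, -0.7], [0, 0, 0]],
    [[0, 0, -0.85], [0, 0, 0]],
    [[0, 0, -1], [0, 0, 0]],
    [[0, 0, -1], [0, 0, 0]],
  ],
)

```text
t: 62.1
tcp_pos: [0.5104, 0.2833, 0.114]
tool_rot: [179.9, -0.0, 97.2]
contact_force: [0.5, -0.8, -0.4]
width: 0.0438
grip_force: 0.0
```

Call:
arm_command(
  moves=[
    [[0, 0, -0.1], [0, 0, 0]],
    [[0, 0, -0.25], [0, 0, 0]],
    [[0, 0, -0.4], [0, 0, 0]],
    [[0, 0, -0.55], [0, 0, 0]],
    [[0, 0, -0.7], [0, 0, 0]],
    [[0, 0, -0.85], [0, 0, 0]],
    [[0, 0, -1], [0, 0, 0]],
    [[0, 0, -1], [0, 0, 0]],
  ],
)

```text
t: 63.1
tcp_pos: [0.5103, 0.2833, 0.214]
tool_rot: [179.9, -0.0, 97.2]
contact_force: [-0.0, 0.4, 0.9]
width: 0.0436
grip_force: 0.0
```

Run:
```python
from h import *
im,W=cloud("side"); cv2.imwrite("pics/f.png",im)
for q in("oil_bottle","cork_block","tin_lid","needle_bottle","brass_hammer"):
    for k in r.trace("side",q)[:2]: print(q,k["conf"],(np.array(k["point"])*[640,480]).round(),*meas(W,k["region"]))
o=r.get_obs();print(o["t"],o["width"],o["tcp_pos"])
```

```text
oil_bottle 0.91 [337. 297.] 0.0776 68 [0.5297 0.1177] rect [530.3 116.8] [15.  15.3] 70.0 circ [529.6 115.6] 9.0
cork_block 0.75 [345. 386.] 0.032 692 [0.5095 0.2831] rect [509.6 281.6] [34.9 57.9] 6.7 circ [508.8 281.9] 32.0
tin_lid 0.89 [256. 256.] 0.015 621 [ 0.6891 -0.0197] rect [679.8 -21.7] [76.6 90.4] 64.8 circ [677.1 -28.7] 46.5
tin_lid 0.73 [286. 337.] 0.0406 1046 [0.6051 0.211 ] rect [605.3 209.4] [65.8 66.8] 28.8 circ [606.  209.1] 34.8
brass_hammer 0.59 [406. 163.] 0.0192 105 [ 0.3876 -0.3593] rect [ 392.2 -360.9] [21.2 69.3] 85.4 circ [ 392.4 -358.6] 34.7
brass_hammer 0.32 [288. 338.] 0.0406 994 [0.605  0.2114] rect [604.9 208.5] [60.9 67.5] 7.5 circ [605.7 208.9] 34.5
63.4 0.043757494314129154 [0.50946699 0.28262123 0.21202922]
```

View pics/f.png

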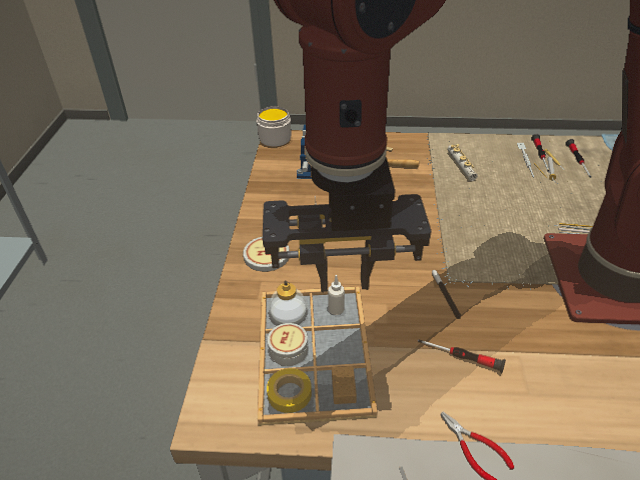

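Everything is in place: the lidded tin at (287,340), the bottle at (336,297) and the cork at (344,385). The gripper is clear of it all, so I'm handing in.

```bash
python3 -c "
from bench import r
print(r.close_job())"
```

```text
the job is handed in; nothing more can be done
None
```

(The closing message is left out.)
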